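Put the clay tools away in the drawer and lock it

TASK

Class is over in the pottery room: pull the tool drawer out to its stop, lay every hand tool that is lying on the table inside it, and push the drawer fully home. Then fetch the key from its wooden block, put it all the way into the lock on top of the drawer unit, turn it clockwise until it stops and leave it standing there. Never turn the lock while the drawer is open, and leave the mug, tape roll and flask where they are.

Things in the scene. Friction and masses are not known exactly. Their poses are not given: they have to be found in the camera images.
- unit_drawer0_handle (a point): Middle of the drawer's dark steel bar handle (horizontal round bar about 10 mm thick, 120 mm long along the point's y, its middle line 35 mm in front of the drawer face). About 82 mm above the table. x axis points into the unit, so the drawer opens along -x; z up. The point moves with the drawer.
- unit: Fixed plywood drawer unit, 260 mm deep (x), 300 mm wide (y), 120 mm high, one drawer, its face to the robot; origin under its centre. It stands at a different place and yaw each time.
- unit_drawer0 (a joint): How far the drawer is out, m: 0 fully home, about 0.18 at its stop. It may start up to 25 mm ajar.
- drawer_floor (a point): Middle of the drawer's inner floor, about 22 mm above the table, moving with the drawer (same axes as the handle). Inside 215 mm along x, 258 mm along y; walls 76 mm high above the floor, 6 mm thick. At its stop, x from -107 to about +60 mm is open from above; the rest is under the unit's top.
- lock (a joint): Angle of the brass lock cylinder, rad: grows as it turns clockwise seen from above; starts between 0 and 0.15 (unlocked), stops at 1.2 (locked).
- lock_mouth (a point): Centre of the key slot's mouth, in the top of the round brass lock cylinder (43 mm across, its top 30 mm above the unit's top, 150 mm above the table), to the right of the handle seen from the robot. The slot goes straight down 26 mm, 18.5 mm long (point's x), 7.5 mm wide (y), chamfered 1 mm; the point turns with the cylinder.
- key: Steel key standing upright in its block, z up, origin at the middle of its blade tip. Blade z 0 to 24 mm, 16 mm wide (x), 5 mm thick (y), lowest 5 mm narrowed to 11 by 3. Bow to hold: z 24 to 54 mm, 36 mm wide (x), 10 mm thick (y). Same after half a turn. Fully in, the bow's underside rests on the lock.
- key_stand: Fixed dark wooden block 60 x 60 x 34 mm with one slot in its top that holds the key upright, the bow resting on the block's top; origin under its centre. The slot is 3.5 mm longer and wider than the blade.
- rib: Hand tool, may be absent: flat wooden throwing rib with round ends, 88 mm long (x), 40 mm wide (y), 10 mm thick; origin at the centre of its underside.
- loop_tool: Hand tool, may be absent: wooden handle with a steel wire loop. Handle 78 mm long (x -49 to +29), 16 mm wide and thick; loop to x = +64 mm, 28 mm wide. Lies along x; origin below the handle, at table height.
- scraper: Hand tool, may be absent: wooden handle 66 mm long (x -50 to +16), 20 mm wide, 16 mm thick; steel blade from x +14 to +54 mm, 42 mm wide, 3 mm thick, 7 to 9 mm above the underside. Origin under the axis at table height.
- stamp: Hand tool, may be absent: wooden clay stamp standing upright: square foot 38 x 38 x 22 mm with a grip 24 x 24 mm on it, 46 mm high in all; origin at the centre of its underside.
- mug: Bystander: brown clay mug, 85 mm high, 84 mm across; origin at the centre of its foot.
- tape: Bystander: roll of black tape lying flat, 110 mm across, 24 mm high; origin at the centre of its underside.
- flask: Bystander: dark drinking flask, 220 mm high, 70 mm across; origin at the centre of its foot.
Things that resemble listed ones, but are neither listed nor needed, are in the scene too. Of the things that look like the rib, take the one that is farthest from the robot's base at the start. Leave any purple look-alike of the loop_tool alone.

How it is judged:
On the way, in this order (a step that is already met when the one before it is completed fails the run):
1. the drawer is pulled out to its stop (value of joint unit_drawer0 above 0.17 m), for 0.2 s.
2. every tool is in the drawer and the drawer is fully home (x of rib in the frame of drawer_floor between -0.115 and 0.115 m and y of rib in the frame of drawer_floor between -0.135 and 0.135 m and z of rib in the frame of drawer_floor between -0.005 and 0.075 m and x of loop_tool in the frame of drawer_floor between -0.115 and 0.115 m and y of loop_tool in the frame of drawer_floor between -0.135 and 0.135 m and z of loop_tool in the frame of drawer_floor between -0.005 and 0.075 m and x of scraper in the frame of drawer_floor between -0.115 and 0.115 m and y of scraper in the frame of drawer_floor between -0.135 and 0.135 m and z of scraper in the frame of drawer_floor between -0.005 and 0.075 m and x of stamp in the frame of drawer_floor between -0.115 and 0.115 m and y of stamp in the frame of drawer_floor between -0.135 and 0.135 m and z of stamp in the frame of drawer_floor between -0.005 and 0.075 m and value of joint unit_drawer0 below 0.006 m), for 0.2 s.
3. the key is all the way in the lock and turned to the locked stop (z of key in the frame of lock_mouth below -0.017 m and horizontal distance between key and lock_mouth below 0.006 m and angle between key's own z axis and vertical below 0.2 rad and value of joint lock above 1.08 rad), for 0.2 s.
At the end, for the whole second after the job is handed in: Every tool present lies within the drawer (below its rim), the drawer is within 6 mm of home, the key stands in the lock at least 17 mm deep, within 6 mm of the slot's middle and within 0.2 rad of upright, the lock is turned past 1.08 rad, and all is at rest (all of step 2 and all of step 3 and linear speed of each of rib, loop_tool, scraper, stamp, key below 0.02 m/s); the robot touches nothing.
It fails at once if the lock is turned while the drawer is open (value of joint lock above 0.5 rad and value of joint unit_drawer0 above 0.02 m).
It fails at once if the mug is moved by more than 3 cm (distance of mug from where it was at the start of the episode above 0.03 m).
It fails at once if the tape is moved by more than 3 cm (distance of tape from where it was at the start of the episode above 0.03 m).
It fails at once if the flask is moved by more than 3 cm (distance of flask from where it was at the start of the episode above 0.03 m).
Of rib, loop_tool, scraper, stamp only 2 to 4 are there at a start; the rules pass over those that are not, and their reading is None.
At some moment in a run one of rib, loop_tool, scraper, stamp may be knocked a few centimetres aside while the robot is not near it.
It also fails if it takes over 210 s, if anything falls off the work surface, if the arm or the gripper's body presses on something with over 40 N, if the wrist force passes 120 N, or if a joint passes its speed limit or range.

ROBOT

A 6-joint arm with a two-finger parallel gripper is mounted at the origin on the work surface. World frame = base frame: x ahead of the robot, y to its left, z up, the work surface at z = 0. Lengths are in m, angles in rad, forces in N, time in s.
With the tool pointing down it reaches from about 0.35 to 0.775 m from the base axis. Payload 5.5 kg.
Tool frame: the origin (TCP) lies on the centre line of the jaws, within the pads' length; the fingertips stand 11 mm ahead of it and the grasp point (between the pads) lies 8 mm behind it; z points along the fingers, y is the line along which they close (so a half turn about z gives the same grasp; the last joint's range is limited). The gripper opens to 85 mm and grips with 20 to 120 N. Pads are 22 mm wide; open, the fingers measure 114 mm over their backs; the gripper's body (76 mm by 85 mm) begins 54 mm behind the grasp point. The pads swing forward as they close: fully open they stand 13 mm farther back than shut.
Start: joints at [-1.264, 0.313, 0.046, 1.304, 0, 1.431], TCP at [0.248, -0.519, 0.242] pointing down, gripper open.
Joint ranges: [-2.76, 2.76], [-0.86, 1.69], [-1.03, 1.26], [-2.2, 2.34], [-1.47, 1.5], [-3.14, 3.14]. Speed limits (rad/s): [2.57, 2.57, 3.14, 3.14, 3.14, 3.14].

INTERFACE

Orientations are given as a unit quaternion [w, x, y, z].
In Python, from workcell import env, viewer, order, models gives the robot as it stands.
- The arm moves only by the tool drive_tool, never from a script. Its argument "series" is a list that holds one entry, the list of rows, each a list of 6 numbers: the shift along the tool's x, y, z each as a share of 120 mm, from -1 to 1, then the turn, a rotation vector about the tool's x, y, z each as a share of 180 degrees, from -1 to 1. A call has 1 to 20 rows; each row shifts and turns the commanded pose from where the row before left it, along the tool's axes as they then stand; what a row does not reach is not made up. A row lasts 1/8 s, in which the tool goes at most 62.5 mm and 10.7 degrees, less where a joint would pass 70% of its speed; a pose out of reach is approached as far as the arm can. A call with a number of a shift or a turn outside -1 to 1 is refused whole. A call with a gripper value outside its range is refused whole. "jaw" is the opening, from -1 (shut) to 1 (fully open), set as the call begins (left out, the last holds). The fingers move at their own pace and stop on an object; "grip_force" is the grip in N (left out, the last holds). Time passes only in rows, so rows that do not move let the fingers close. It gives the time, the measured TCP pose, the force, the opening and the grip force at its end, in the units of the state.
- env.get_state(): the state, without advancing time (a new reading comes with each control period).
- viewer.read_camera(name): name is "scene" or "top"; returns the picture (400x640x3 uint8, red, green, blue); there is no depth.
- viewer.camera_info(name): a dict with "intrinsics" (3x3 intrinsics, pixels), "D" ([k1, k2, p1, p2, k3] as OpenCV has them; the pictures are not rectified), "R" (3x3) and "t" (3): a world point X has camera coordinates R X + t. Camera axes: x right, y down, z forward; pixel columns grow to the right and rows downward; lengths in m; the calibration is good to about 2 mm. A picture is of the moment at which its call begins. camera_info takes no time and is no camera call.
- order.hand_in(): hands the job in; it is judged then, once.
Trained networks look in the newest picture that a camera, given by its name, has taken for a name from the list of things; names that differ only in an ending like _2 or _b are one class to them, and where a whole thing is asked for, a point or a joint stands for the part that bears it (a point fixed in the world has none). Each returns a list of dicts, best first, with "score" (0 to 1); they miss things now and then, are a little off and sometimes report something else, mostly with a low value. They report only what shows in the picture. A call takes as long as a camera call. They do not tell look-alikes from the thing itself.
- models.silhouettes(label, camera): "region" (400x640 bool, what is visible of it) and "location" ([column, row] in pixels, amid what is visible of it).
The state is a dict: "clock": time; "joint_pos": joint angles; "qvel": joint speeds; "tau": joint torques, N m; "tcp_pos": TCP position; "orientation": TCP orientation; "wrist_force": force on the tool from outside, world axes, zero at the start; "ft_torque": the same for the moment, N m; "finger_gap": finger opening in m; "grip_force": force on a finger pad.
Only numpy, scipy, OpenCV 4.12 (cv2) and the standard library are available. Lean on these libraries where they do the work, as an engineer would, in place of code of your own. Each camera call takes 0.05 s, during which the arm holds its last target. There are 200 camera calls.

## Working session

There is one attempt and no reset: what is moved stays moved. The work goes in short steps, Python scripts to look and compute and a tool call to move; the robot and the scene stay as the last step left them, time stands still between calls to the robot, and variables do not carry over. Pictures are saved under pics/ and viewed, at most 14 in all, crops included, and the job is handed in when it is done.

Besides the shell and the picture viewer there is one more tool, called after "Emit:" as a command line: name --argument value ..., lists and objects as JSON in quotes. drive_tool: Moves the arm, as the interface text tells. Its arguments: {"type":"object","properties":{"series":{"type":"array"},"jaw":{"type":"number"},"grip_force":{"type":"number"}},"required":["series"]}

```bash
ls; mkdir -p pics
cat > a.py <<'E'
from workcell import env, viewer, order, models
import numpy as np, cv2
np.set_printoptions(precision=4,suppress=True)
for c in ["scene","top"]:
    im=viewer.read_camera(c); cv2.imwrite(f"pics/{c}0.png",im[:,:,::-1])
    i=viewer.camera_info(c); print(c,np.array(i["intrinsics"]).tolist(),i["D"],"\n",np.array(i["R"]),i["t"])
    for l in ["unit","unit_drawer0_handle","lock_mouth","key","key_stand","rib","loop_tool","scraper","stamp","mug","tape","flask"]:
        try:
            for d in models.silhouettes(l,c):
                print(l,round(d["score"],2),np.round(d["location"],1),int(d["region"].sum()))
        except Exception as e: print(l,e)
print(env.get_state())
E
python3 a.py
```

```text
pics
scene [[501.1155855606186, 0.0, 321.47433906529847], [0.0, 501.1155855606186, 192.50694818978508], [0.0, 0.0, 1.0]] [-0.013  0.     0.     0.     0.   ] 
 [[-0.3739  0.9273  0.0178]
 [ 0.6964  0.2933 -0.655 ]
 [-0.6126 -0.2325 -0.7554]] [ 0.1173 -0.36    2.3624]
unit 0.98 [300.6 238.5] 6865
unit_drawer0_handle 0.63 [324.9 206.6] 251
lock_mouth 0.5 [284.5 197.7] 133
key 0.69 [331.1 208. ] 162
key 0.62 [396.7 206.2] 41
key_stand 0.72 [395.6 214.2] 224
rib 0.62 [247.4 184.7] 127
rib 0.44 [273.9 174.7] 163
rib 0.39 [389.9 248.7] 503
rib 0.16 [395.5 207.9] 31
loop_tool 0.63 [222.4 162.6] 55
loop_tool 0.59 [245.1 187.5] 161
loop_tool 0.39 [255.8 161.3] 65
scraper 0.36 [298.  240.1] 6821
stamp 0.63 [456.5 202.2] 719
stamp 0.39 [318.7 205.1] 66
mug 0.85 [210.7 198.3] 572
mug 0.27 [324.3 206.6] 239
tape 0.69 [388.5 247.5] 531
tape 0.62 [286.8 200. ] 119
tape 0.44 [316.6 201.1] 175
flask 0.86 [455.5 202.7] 683
top [[375.35451718588405, 0.0, 313.3179392125708], [0.0, 375.35451718588405, 202.6393175911863], [0.0, 0.0, 1.0]] [0.0232 0.     0.     0.     0.    ] 
 [[ 0.0081 -0.9997 -0.0216]
 
[... 249 characters left out ...]
] 38
key_stand 0.8 [236.6 244.5] 279
rib 0.85 [423.1 219.1] 314
rib 0.76 [395.8 248.8] 320
loop_tool 0.46 [473.8 247. ] 160
mug 0.83 [450. 170.] 886
tape 0.66 [233.3 194.3] 479
flask 0.87 [161.5 271.3] 897
{'clock': 1.3, 'joint_pos': array([-1.2636,  0.3132,  0.0461,  1.3036,  0.    ,  1.4312]), 'qvel': array([ 0.0005, -0.0007,  0.0014,  0.0007, -0.0016,  0.0017]), 'tau': array([  0.0011, -48.0468,  29.8811,   0.0007,   0.0001,  -0.    ]), 'tcp_pos': array([ 0.2485, -0.5186,  0.2423]), 'orientation': array([0.    , 0.9751, 0.2216, 0.    ]), 'wrist_force': array([-0.5255, -0.2289,  0.5577]), 'ft_torque': array([ 0.0128, -0.0131, -0.003 ]), 'grip_force': 0.0, 'finger_gap': 0.08583479742742103}
```

Run:
```python
import cv2
a=cv2.imread("pics/top0.png")[110:310,130:510]; cv2.imwrite("pics/topc.png",cv2.resize(a,(798,420),interpolation=cv2.INTER_CUBIC))
a=cv2.imread("pics/scene0.png")[130:310,180:500]; cv2.imwrite("pics/scenec.png",cv2.resize(a,(800,450),interpolation=cv2.INTER_CUBIC))
```

```text
(no output)
```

View pics/topc.png

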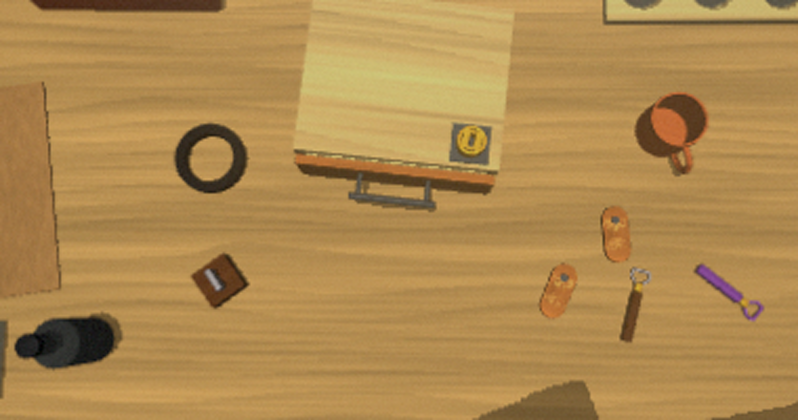

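View pics/scenec.png

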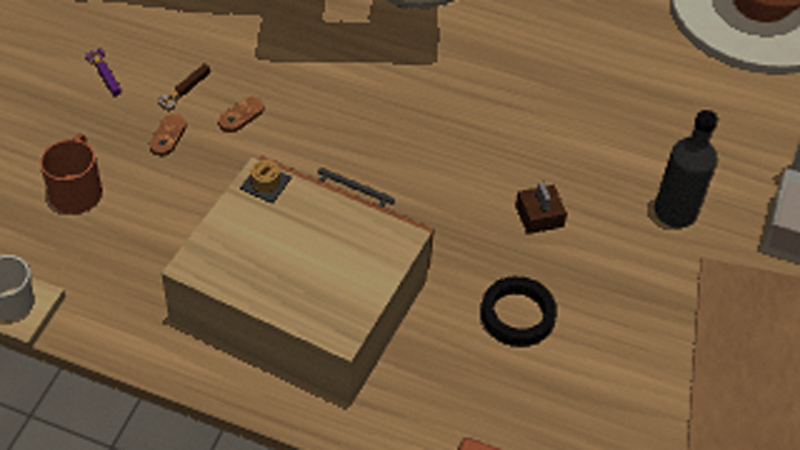

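The views show a drawer unit at top-px (321,155), lock (355,177), key in its block (233,243), tape, mug and flask. There is a brown loop tool at about (432,255) and a purple look-alike at (477,248), which I leave alone. The rib candidates are (423,221) and (396,248). (423,221) looks farther from the base. There is no scraper or stamp in sight. Next I measure these.

```bash
cat > h.py <<'E'
from workcell import env, viewer, order, models
import numpy as np, cv2
from scipy.spatial.transform import Rotation as Rn
np.set_printoptions(precision=4,suppress=True)
def cam(c):
    i=viewer.camera_info(c); return np.array(i["intrinsics"]),np.array(i["D"],float),np.array(i["R"]),np.array(i["t"])
def p2w(px,z,c="top"):
    K,D,R,t=cam(c); n=cv2.undistortPoints(np.array(px,float).reshape(-1,1,2),K,D).reshape(-1,2)
    d=np.c_[n,np.ones(len(n))]@R; o=-R.T@t
    return o+d*((z-o[2])/d[:,2])[:,None]
def w2p(X,c="top"):
    K,D,R,t=cam(c); return cv2.projectPoints(np.array(X,float).reshape(-1,1,3),cv2.Rodrigues(R)[0],t,K,D)[0].reshape(-1,2)
def blob(mask,z,c="top"):
    v,u=np.nonzero(mask); w=p2w(np.c_[u,v],z,c)[:,:2].astype(np.float32)
    r=cv2.minAreaRect(w*1000); m=w.mean(0); U,S,V=np.linalg.svd(w-m,full_matrices=False)
    return m,np.array(r[0])/1000,r[1],r[2],np.degrees(np.arctan2(V[0,1],V[0,0])),len(u)
def box(shape,u0,u1,v0,v1):
    m=np.zeros(shape[:2],bool); m[v0:v1,u0:u1]=1; return m
E
cat > b.py <<'E'
from h import *
im=cv2.imread("pics/top0.png"); hsv=cv2.cvtColor(im,cv2.COLOR_BGR2HSV); g=im.max(2)
H,S,V=[hsv[:,:,i].astype(int) for i in range(3)]
bx=lambda *a:box(im.shape,*a)
for n,p in [("wood",(300,280)),("rib",(423,226)),("loop",(431,258)),("handle",(317,203)),("brass",(351,174)),("plate",(346,185)),("stand",(240,240)),("key",(231,242)),("unit",(320,150)),("top edge",(300,184))]:
    print(n,hsv[p[1],p[0]])
print("base dists")
for l in ["rib","loop_tool"]:
    for d in models.silhouettes(l,"top"):
        if d["score"]>.4: print(l,d["location"],*blob(d["region"],0.008), "base dist",np.hypot(*blob(d["region"],0.008)[0]))
a=cv2.resize(im[205:280,380:500],(720,450),interpolation=cv2.INTER_CUBIC)
b=np.hstack([cv2.resize(im[225:263,215:253],(360,360),interpolation=cv2.INTER_CUBIC),cv2.resize(im[165:203,335:373],(360,360),interpolation=cv2.INTER_CUBIC)])
cv2.imwrite("pics/tools.png",a); cv2.imwrite("pics/keylock.png",b)
E
python3 b.py
```

```text
wood [ 18 141 179]
rib [ 16 172 199]
loop [ 13 161 103]
handle [ 19 128 138]
brass [ 22 188 206]
plate [ 18  58 102]
stand [ 14 191 103]
key [  0  13 159]
unit [ 24 111 206]
top edge [ 20 125 135]
base dists
rib [423.1, 219.1] [ 0.5587 -0.2318] [ 0.5603 -0.2318] (85.62910461425781, 42.83762741088867) 3.3481805324554443 -177.41571 314 base dist 0.60492426
rib [395.8, 248.8] [ 0.4725 -0.1404] [ 0.4728 -0.1402] (43.19906997680664, 84.69647216796875) 66.9561767578125 156.53256 320 base dist 0.49289948
loop_tool [473.8, 247.0] [ 0.4813 -0.3915] [ 0.4762 -0.3987] (110.91216278076172, 18.442684173583984) 53.72380447387695 -126.935425 160 base dist 0.62043196
```

View pics/tools.png

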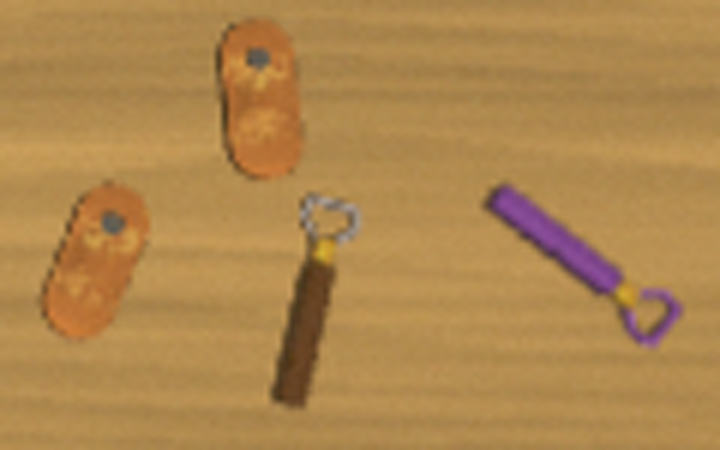

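View pics/keylock.png

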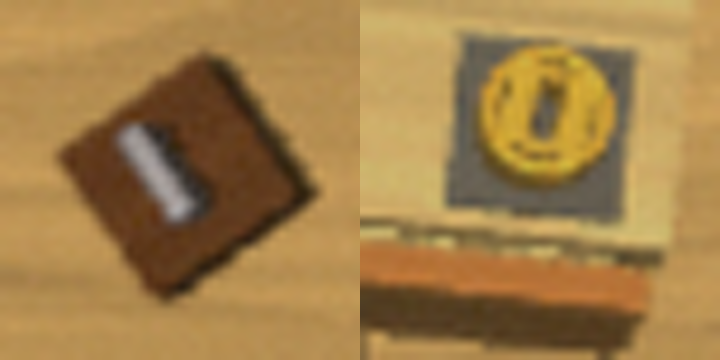

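The crops confirm the targets. The rib is the upper one at (423,220), 0.605 m from the base against 0.493 m for the other, and the brown loop tool is at about (431,258). The key bow lies at (231,243) and the brass lock at (355,177) with its slot almost along x. Next I fit precise poses.

```bash
cat >> h.py <<'E'
from scipy.optimize import minimize
def rend(pts,c,win,s=8):
    u0,u1,v0,v1=win; p=(w2p(pts,c)+.5-[u0,v0])*s
    m=np.zeros(((v1-v0)*s,(u1-u0)*s),np.uint8)
    cv2.fillConvexPoly(m,cv2.convexHull(np.round(p*16).astype(np.int32)),255,shift=4)
    return cv2.resize(m,(u1-u0,v1-v0),interpolation=cv2.INTER_AREA)/255.
def boxpts(x0,x1,y0,y1,z0,z1): return np.array([[x,y,z] for x in(x0,x1) for y in(y0,y1) for z in(z0,z1)])
def place(P,x,y,a):
    c,s=np.cos(a),np.sin(a); return P@np.array([[c,s,0],[-s,c,0],[0,0,1]])+[x,y,0]
def fit(P,x0,items,fixa=False):
    "items: list of (cam,win,mask). returns x,y,yaw,cost"
    bl=lambda m:cv2.GaussianBlur(m.astype(float),(0,0),.8)
    T=[(c,w,bl(m[w[2]:w[3],w[0]:w[1]])) for c,w,m in items]
    f=lambda q:sum(((bl(rend(place(P,q[0]/100,q[1]/100,x0[2] if fixa else q[2]*.1),c,w))-m)**2).sum() for c,w,m in T)
    q0=np.array([x0[0]*100,x0[1]*100,x0[2]*10]); 
    r=minimize(f,q0,method="Nelder-Mead",options=dict(initial_simplex=np.vstack([q0]+[q0+d for d in np.eye(3)*[.6,.6,1.5]]),xatol=1e-3,fatol=1e-3))
    return np.r_[r.x[:2]/100,r.x[2]/10],r.fun
E
cat > c.py <<'E'
from h import *
top=cv2.imread("pics/top0.png"); sc=cv2.imread("pics/scene0.png")
def chan(im): return [x.astype(int) for x in cv2.split(cv2.cvtColor(im,cv2.COLOR_BGR2HSV))]
Ht,St,Vt=chan(top);Hs,Ss,Vs=chan(sc)
# key bow (grey), stand (dark brown incl. key)
kt=St<75; wt=(215,253,225,263)
q0=p2w([[231.3,243.1]],.06)[0]; key=boxpts(-.018,.018,-.005,.005,.034,.064)
print("key top",fit(key,[q0[0],q0[1],np.radians(30)],[("top",wt,kt)]))
ks=Ss<75; ws=(382,410,195,225)
print("key scene",fit(key,[q0[0],q0[1],np.radians(30)],[("scene",ws,ks)]))
st=(Vt<135)&(St>150)|kt; stand=boxpts(-.03,.03,-.03,.03,0,.034)
r=models.silhouettes("key_stand","top")[0]["region"]
print("stand top",fit(stand,[q0[0],q0[1],np.radians(30)],[("top",wt,r)]), r.sum())
r=models.silhouettes("key_stand","scene")[0]["region"]
print("stand scene",fit(stand,[q0[0],q0[1],np.radians(30)],[("scene",(378,415,195,235),r)]))
# lock
l0=p2w([[354.4,176.4]],.15)[0]; a=np.linspace(0,2*np.pi,40)
cyl=np.array([[.0215*np.cos(t),.0215*np.sin(t),z] for t in a for z in(.127,.15)])
bt=(St>140)&(Vt>100)&(Ht>18)
for c,w,im,x in[("top",(340,366,166,188),top,(St>145)&(Ht>18)),("scene",(270,302,184,214),sc,Ss>135)]:
    print("lock",c,fit(cyl,[l0[0],l0[1],0],[(c,w,x)],True)[0][:2])
# unit
for c,w in[("top",(255,385,90,205)),("scene",(235,365,180,300))]:
    r=models.silhouettes("unit",c)[0]["region"]
    if c=="top": 
        print("unit rows",np.nonzero(r.any(1))[0][[0,-1]])
    U=boxpts(-.13,.13,-.15,.15,0,.12); print("unit",c,fit(U,[l0[0]+.1,l0[1]+.1,-.1],[(c,w,r)]))
# handle
r=models.silhouettes("unit_drawer0_handle","top")[0]["region"]
v,u=np.nonzero(r); print("handle region",u.min(),u.max(),v.min(),v.max())
m=(St<110)&(Vt<135)&box(top.shape,290,345,196,214)
print("handle dark",*blob(m,.082))
mt=m=((Ht<=15)&(Vt<125)&(St>120))&box(top.shape,420,442,240,275)
print("loop handle",*blob(m,.010))
E
python3 c.py
```

```text
key top (array([0.4835, 0.3848, 0.6527]), np.float64(2.1057751118597166))
key scene (array([0.4874, 0.3838, 0.53  ]), np.float64(1.935410764521158))
stand top (array([0.4832, 0.3822, 0.6159]), np.float64(76.86860534555015)) 279
stand scene (array([0.4898, 0.3847, 0.5665]), np.float64(43.04311322701807))
lock top [0.6789 0.0037]
lock scene [0.6824 0.005 ]
unit rows [105 208]
unit top (array([ 0.7687,  0.0989, -0.1083]), np.float64(99.84981014931944))
unit scene (array([ 0.7738,  0.0994, -0.1056]), np.float64(99.94300080638959))
handle region 271 365 183 207
handle dark [0.605  0.1129] [0.6106 0.1174] (37.80613327026367, 124.76519775390625) 0.26143407821655273 -93.3664 165
loop handle [ 0.4307 -0.2503] [ 0.4326 -0.2498] (14.97211742401123, 72.35833740234375) 75.3736343383789 164.56424 92
```

```bash
cat >> h.py <<'E'
def yaw_of(s):
    R=Rn.from_quat(np.roll(s["orientation"],-1)).as_matrix(); return np.degrees(np.arctan2(R[1,0],R[0,0]))
def plan(wps,start=None,step=.045,rot=9.):
    "wps: (x,y,z,yawdeg[,step]) tool down, yaw = direction of tool x; tool y = yaw-90"
    if start is None:
        s=env.get_state(); start=(*s["tcp_pos"],yaw_of(s))
    p=np.array(start[:3],float); a=start[3]; rows=[]
    for w in wps:
        st=w[4] if len(w)>4 else step
        da=(w[3]-a+180)%360-180; n=max(1,int(np.ceil(max(np.linalg.norm(np.array(w[:3])-p)/st,abs(da)/rot))))
        a_end=a+da
        for k in range(n,0,-1):
            d=(np.array(w[:3])-p)/k; r=np.radians(a)
            ex=np.array([np.cos(r),np.sin(r),0]); ey=np.array([np.sin(r),-np.cos(r),0])
            q=np.round([d@ex/.12,d@ey/.12,-d[2]/.12],3); t=round(-(a_end-a)/k/180,3)
            rows.append([*q.tolist(),0,0,t]); p=p+.12*(ex*q[0]+ey*q[1]+np.array([0,0,-q[2]])); a-=t*180
    print(len(rows),"end",p,round(a,2)); print(str(rows).replace(" ","").replace("-0.0,","0,").replace("0.0,","0,"))
def st():
    s=env.get_state(); print("t",s["clock"],"tcp",s["tcp_pos"],"yaw",round(yaw_of(s),2),"F",s["wrist_force"],"gap",s["finger_gap"],"grip",s["grip_force"],"j",s["joint_pos"])
E
python3 - <<'E'
from h import *
print(p2w((np.array([[351,195],[434,206]])+.5)/2.1-.5+[130,110],.086))
print(p2w((np.array([[321,170],[393,199]])+.5)/2.5-.5+[180,130],.086,"scene"))
plan([(.56,.0,.25,75),(.602,.117,.20,83.9)])
E
```

```text
[[0.6078 0.1767 0.086 ]
 [0.592  0.0538 0.086 ]]
[[0.6014 0.0592 0.086 ]
 [0.6121 0.181  0.086 ]]
17 end [0.602 0.117 0.2  ] 83.92
[[0.301,-0.198,-0.005,0,0,np.float64(-0.02)],[0.312,-0.179,-0.005,0,0,np.float64(-0.02)],[0.323,-0.159,-0.004,0,0,np.float64(-0.02)],[0.332,-0.138,-0.005,0,0,np.float64(-0.019)],[0.34,-0.118,-0.004,0,0,np.float64(-0.02)],[0.347,-0.097,-0.005,0,0,np.float64(-0.019)],[0.352,-0.076,-0.004,0,0,np.float64(-0.02)],[0.356,-0.054,-0.005,0,0,np.float64(-0.019)],[0.359,-0.032,-0.004,0,0,np.float64(-0.02)],[0.36,-0.01,-0.005,0,0,np.float64(-0.019)],[0.36,0.012,-0.004,0,0,np.float64(-0.02)],[0.359,0.034,-0.005,0,0,np.float64(-0.019)],[0.356,0.056,-0.004,0,0,np.float64(-0.02)],[0.351,0.078,-0.005,0,0,np.float64(-0.019)],[0.344,0.028,0.139,0,0,np.float64(-0.017)],[0.342,0.046,0.139,0,0,np.float64(-0.016)],[0.34,0.064,0.139,0,0,np.float64(-0.017)]]
```

Emit:
drive_tool --series '[[[0.3, -0.2, 0, 0, 0, -0.02], [0.31, -0.18, 0, 0, 0, -0.02], [0.32, -0.16, 0, 0, 0, -0.02], [0.33, -0.14, 0, 0, 0, -0.02], [0.34, -0.12, 0, 0, 0, -0.02], [0.35, -0.1, 0, 0, 0, -0.02], [0.35, -0.08, 0, 0, 0, -0.02], [0.36, -0.05, 0, 0, 0, -0.02], [0.36, -0.03, 0, 0, 0, -0.02], [0.36, -0.01, 0, 0, 0, -0.02], [0.36, 0.01, 0, 0, 0, -0.02], [0.36, 0.03, 0, 0, 0, -0.02], [0.36, 0.06, 0, 0, 0, -0.02], [0.35, 0.08, 0, 0, 0, -0.02], [0.34, 0.03, 0.1, 0, 0, -0.02], [0.34, 0.05, 0.1, 0, 0, -0.02], [0.34, 0.06, 0.1, 0, 0, -0.01], [0, 0, 0, 0, 0, 0]]]' --jaw -0.4 --grip_force 40

```text
clock: 3.9
tcp_pos: [0.5941, 0.1235, 0.2047]
orientation: [-0.001, 0.736, 0.677, -0.001]
wrist_force: [-0.1, 0.4, 0.3]
finger_gap: 0.0256
grip_force: 0.0
```

```bash
sed -i 's/t=round(-(a_end-a)\/k\/180,3)/t=float(round(-(a_end-a)\/k\/180,3))/' h.py
cat > d.py <<'E'
from h import *
st(); plan([(.603,.1175,.14,83.9),(.603,.1175,.074,83.9,.025)])
for c,w in [("top",(270,370,150,220)),("scene",(280,380,150,220))]:
    im=viewer.read_camera(c)[:,:,::-1]; 
    cv2.imwrite(f"pics/{c}1.png",im)
s=env.get_state()
E
python3 d.py
python3 - <<'E'
import cv2,numpy as np
a=cv2.imread("pics/top1.png")[150:230,260:370];b=cv2.imread("pics/scene1.png")[140:220,270:380]
cv2.imwrite("pics/h1.png",np.hstack([cv2.resize(x,(396,288),interpolation=cv2.INTER_CUBIC) for x in(a,b)]))
E
```

```text
t 3.9 tcp [0.5941 0.1235 0.2047] yaw 85.23 F [-0.1297  0.3604  0.348 ] gap 0.025605426530690964 grip 0.0 j [0.0725 0.389  0.0629 1.2467 0.0003 1.7266]
5 end [0.603  0.1175 0.0741] 83.97
[[-0.022,0.039,0.27,0,0,0.004],[-0.021,0.039,0.269,0,0,0.003],[0,0,0.183,0,0,0.0],[0,0,0.184,0,0,0.0],[0,0,0.183,0,0,0.0]]
```

View pics/h1.png

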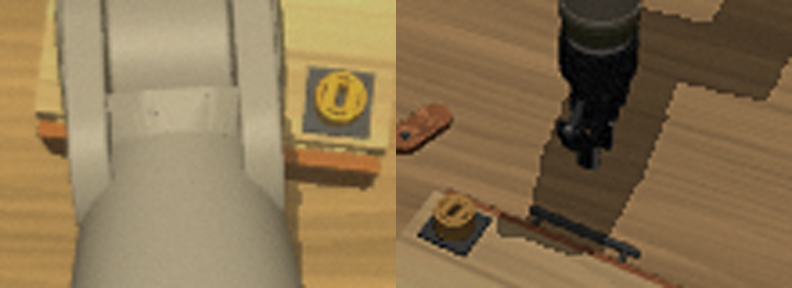

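The top view shows the arm over the handle. The scene view shows the nearly closed fingers above the bar at crop (590,240).

Emit:
drive_tool --series '[[[-0.02, 0.04, 0.27, 0, 0, 0.004], [-0.02, 0.04, 0.27, 0, 0, 0.003], [0, 0, 0.18, 0, 0, 0], [0, 0, 0.18, 0, 0, 0], [0, 0, 0.1, 0, 0, 0], [0, 0, 0.08, 0, 0, 0], [0, 0, 0, 0, 0, 0]]]'

```text
clock: 4.88
tcp_pos: [0.6041, 0.1148, 0.0772]
orientation: [0.001, 0.745, 0.667, 0.0]
wrist_force: [-0.2, 0.3, 0.1]
finger_gap: 0.0253
grip_force: 0.0
```

Emit:
drive_tool --series '[[[0, 0, 0, 0, 0, 0], [0, 0, 0, 0, 0, 0], [0, 0, 0, 0, 0, 0], [0, 0, 0, 0, 0, 0]]]' --jaw -1

```text
clock: 5.38
tcp_pos: [0.6039, 0.1151, 0.0773]
orientation: [0.001, 0.745, 0.667, 0.0]
wrist_force: [-0.4, -2.2, 5.2]
finger_gap: 0.0094
grip_force: 39.2
```

Emit:
drive_tool --series '[[[0, -0.1, 0, 0, 0, 0], [0, -0.2, 0, 0, 0, 0], [0, -0.2, 0, 0, 0, 0], [0, -0.2, 0, 0, 0, 0], [0, -0.2, 0, 0, 0, 0], [0, -0.2, 0, 0, 0, 0], [0, -0.1, 0, 0, 0, 0], [0, -0.05, 0, 0, 0, 0], [0, 0, 0, 0, 0, 0]]]'

```text
clock: 6.5
tcp_pos: [0.4534, 0.1311, 0.0773]
orientation: [0.001, 0.745, 0.667, -0.0]
wrist_force: [-1.6, -4.5, 8.8]
finger_gap: 0.0095
grip_force: 40.3
```

Emit:
drive_tool --series '[[[0, -0.05, 0, 0, 0, 0], [0, -0.05, 0, 0, 0, 0], [0, -0.05, 0, 0, 0, 0], [0, -0.05, 0, 0, 0, 0], [0, 0, 0, 0, 0, 0]]]'

```text
clock: 7.12
tcp_pos: [0.4298, 0.1336, 0.0773]
orientation: [0.001, 0.745, 0.667, -0.0]
wrist_force: [-1.2, -4.7, 9.1]
finger_gap: 0.0095
grip_force: 40.4
```

Emit:
drive_tool --series '[[[0, -0.03, 0, 0, 0, 0], [0, -0.03, 0, 0, 0, 0], [0, -0.03, 0, 0, 0, 0], [0, -0.03, 0, 0, 0, 0], [0, 0, 0, 0, 0, 0]]]'

```text
clock: 7.75
tcp_pos: [0.4256, 0.1341, 0.0776]
orientation: [0.008, 0.745, 0.667, 0.005]
wrist_force: [26.0, -9.5, -22.7]
finger_gap: 0.0094
grip_force: 39.1
```

Emit:
drive_tool --series '[[[0, 0.05, 0, 0, 0, 0], [0, 0, 0, 0, 0, 0]]]'

```text
clock: 8.0
tcp_pos: [0.4258, 0.134, 0.0774]
orientation: [0.003, 0.745, 0.667, 0.002]
wrist_force: [9.0, -6.1, -2.5]
finger_gap: 0.0094
grip_force: 40.9
```

Emit:
drive_tool --series '[[[0, 0, 0, 0, 0, 0], [0, 0, 0, 0, 0, 0], [0, 0, -0.2, 0, 0, 0], [0, 0, -0.3, 0, 0, 0], [0, 0, -0.3, 0, 0, 0], [0, 0, -0.3, 0, 0, 0], [0, 0, 0, 0, 0, 0]]]' --jaw -0.4

```text
clock: 8.88
tcp_pos: [0.4232, 0.1357, 0.211]
orientation: [0.001, 0.744, 0.668, 0.002]
wrist_force: [-0.2, -0.2, 0.6]
finger_gap: 0.0255
grip_force: 0.0
```

```bash
cat > e.py <<'E'
from h import *
st()
for c in("top","scene"):
    im=viewer.read_camera(c); cv2.imwrite(f"pics/{c}2.png",im[:,:,::-1])
    for l in ["rib","loop_tool","scraper","stamp"]:
        for d in models.silhouettes(l,c):
            if d["score"]>.3: print(c,l,round(d["score"],2),np.round(d["location"],1),blob(d["region"],.008,c)[0],blob(d["region"],.008,c)[4],d["region"].sum())
E
python3 e.py
python3 - <<'E'
import cv2
cv2.imwrite("pics/t2c.png",cv2.resize(cv2.imread("pics/top2.png")[130:330,240:500],(780,600),interpolation=cv2.INTER_CUBIC))
E
```

```text
t 8.875 tcp [0.4232 0.1357 0.211 ] yaw 83.77 F [-0.1933 -0.1856  0.6034] gap 0.02547930962767736 grip 0.0 j [ 0.129   0.0711 -0.3326  1.1629  0.0004  1.8085]
top rib 0.81 [422.2 221.8] [ 0.5594 -0.2305] -176.01813 285
top rib 0.73 [398.4 251.3] [ 0.4712 -0.1401] 159.39632 320
top rib 0.59 [352.8 176.3] [ 0.7069 -0.0082] 155.04738 175
top loop_tool 0.62 [432.  255.7] [ 0.4504 -0.2571] 159.76323 227
top loop_tool 0.6 [476.4 249.6] [ 0.4763 -0.3964] -129.7984 170
scene rib 0.47 [245.2 185.1] [ 0.5697 -0.2296] 9.838158 181
scene rib 0.47 [277.5 172.6] [ 0.4793 -0.1381] -19.288326 158
scene loop_tool 0.61 [220.3 161. ] [ 0.4843 -0.3924] 48.355114 63
scene loop_tool 0.42 [253.  162.4] [ 0.4501 -0.2519] -13.856381 62
scene scraper 0.52 [395.1 212.3] [0.4847 0.3831] 55.99617 261
scene scraper 0.39 [311.9 224.1] [0.6632 0.0923] -3.7766476 9678
```

View pics/t2c.png

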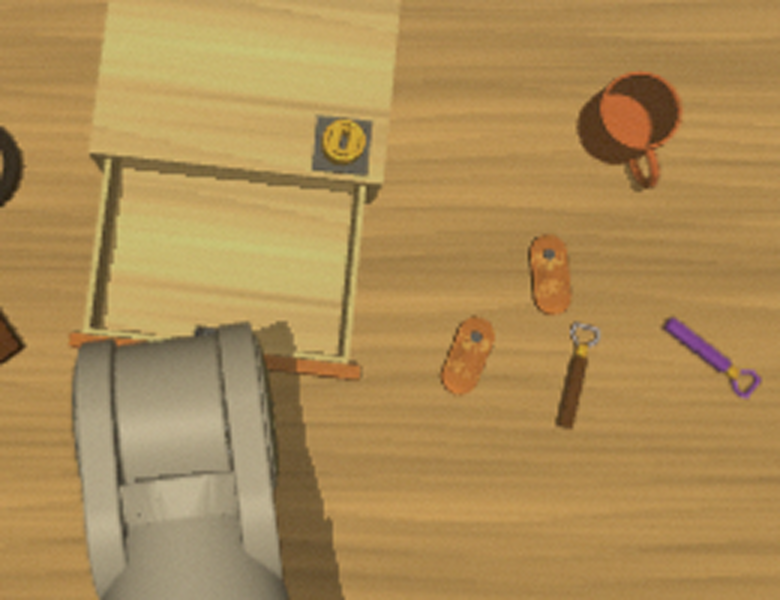

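Drawer at its stop (crop: open well (105–350,165–355)), empty. The tools sit at crop (550,272) for the rib and (572,390) for the loop tool. The only tools present are those two.

Run:
```python
from h import *
print(p2w([[316.5,215.8],[450,170]],.03))
plan([(.50,-.05,.21,40),(.564,-.231,.12,3.5),(.564,-.231,.04,3.5),(.564,-.231,.011,3.5,.015)])
```

```text
[[ 0.5729  0.1161  0.03  ]
 [ 0.7258 -0.3186  0.03  ]]
14 end [ 0.564 -0.231  0.011] 3.46
[[-0.292,0.163,-0.003,0,0,0.049],[-0.264,0.206,-0.003,0,0,0.048],[-0.23,0.243,-0.003,0,0,0.049],[-0.19,0.276,-0.003,0,0,0.048],[-0.147,0.301,-0.004,0,0,0.049],[-0.112,0.3,0.15,0,0,0.041],[-0.073,0.312,0.15,0,0,0.04],[-0.033,0.318,0.15,0,0,0.041],[0.008,0.32,0.15,0,0,0.04],[0.048,0.316,0.15,0,0,0.041],[0,0,0.333,0,0,-0.0],[0,0,0.334,0,0,-0.0],[0,0,0.121,0,0,-0.0],[0,0,0.121,0,0,-0.0]]
```

Emit:
drive_tool --series '[[[-0.29, 0.16, 0, 0, 0, 0.049], [-0.26, 0.21, 0, 0, 0, 0.048], [-0.23, 0.24, 0, 0, 0, 0.049], [-0.19, 0.28, 0, 0, 0, 0.048], [-0.15, 0.3, 0, 0, 0, 0.049], [-0.11, 0.3, 0.15, 0, 0, 0.041], [-0.07, 0.31, 0.15, 0, 0, 0.04], [-0.03, 0.32, 0.15, 0, 0, 0.041], [0.01, 0.32, 0.15, 0, 0, 0.04], [0.05, 0.32, 0.15, 0, 0, 0.041], [0, 0, 0, 0, 0, 0], [0, 0, 0, 0, 0, 0]]]' --jaw 0.4

```text
clock: 10.88
tcp_pos: [0.5652, -0.2301, 0.1183]
orientation: [-0.0, 1.0, 0.03, -0.001]
wrist_force: [0.1, 0.7, 0.1]
finger_gap: 0.0595
grip_force: 0.0
```

```bash
python3 e.py
python3 - <<'E'
from h import *
plan([(.564,-.231,.04,3.5),(.564,-.231,.011,3.5,.015)])
E
```

```text
t 10.875 tcp [ 0.5652 -0.2301  0.1183] yaw 3.49 F [0.1438 0.6592 0.112 ] gap 0.059500529143592364 grip 0.0 j [-0.5182  0.4425 -0.0736  1.0561  0.0002  2.5624]
top rib 0.73 [422.4 226.3] [ 0.5445 -0.2322] -179.67 171
top rib 0.6 [395.5 248.2] [ 0.4707 -0.1397] 156.86575 283
top loop_tool 0.45 [429.6 259. ] [ 0.4369 -0.2506] 163.43652 125
scene rib 0.54 [246.3 186.3] [ 0.5727 -0.2291] 6.061711 148
scene rib 0.5 [273.  171.8] [ 0.4784 -0.1372] -17.385601 171
scene loop_tool 0.52 [221.3 159.2] [ 0.4816 -0.3941] 49.630505 76
scene scraper 0.6 [386.6 261.1] [0.68   0.4071] 11.359498 473
scene stamp 0.46 [394.2 213.5] [0.4851 0.3848] 8.368413 294
4 end [ 0.564  -0.2309  0.011 ] 3.49
[[-0.008,0.003,0.329,0,0,-0.0],[-0.007,0.002,0.33,0,0,-0.0],[0,0,0.121,0,0,-0.0],[0,0,0.12,0,0,-0.0]]
```

Emit:
drive_tool --series '[[[-0.01, 0, 0.33, 0, 0, 0], [-0.01, 0, 0.33, 0, 0, 0], [0, 0, 0.12, 0, 0, 0], [0, 0, 0.12, 0, 0, 0], [0, 0, 0, 0, 0, 0]]]'

```text
clock: 12.0
tcp_pos: [0.5632, -0.2306, 0.0104]
orientation: [-0.0, 1.0, 0.03, -0.0]
wrist_force: [-0.6, -0.2, 1.3]
finger_gap: 0.0596
grip_force: 0.0
```

Emit:
drive_tool --series '[[[0, 0, 0, 0, 0, 0], [0, 0, 0, 0, 0, 0], [0, 0, 0, 0, 0, 0], [0, 0, 0, 0, 0, 0], [0, 0, 0, 0, 0, 0]]]' --jaw -1

```text
clock: 12.62
tcp_pos: [0.5644, -0.2313, 0.0122]
orientation: [0.001, 1.0, 0.03, 0.001]
wrist_force: [1.1, -0.0, 5.7]
finger_gap: 0.0384
grip_force: 41.3
```

Run:
```python
from h import *
plan([(.56,-.22,.10,3.5),(.50,-.05,.19,45),(.566,.179,.19,84)])
plan([(.566,.179,.045,84)],start=(.566,.179,.19,84))
```

```text
13 end [0.566  0.179  0.1899] 83.92
[[-0.016,-0.048,-0.366,0,0,-0.0],[-0.015,-0.048,-0.365,0,0,-0.0],[-0.083,-0.289,-0.15,0,0,-0.046],[-0.04,-0.298,-0.15,0,0,-0.046],[0.003,-0.3,-0.15,0,0,-0.046],[0.046,-0.297,-0.15,0,0,-0.046],[0.089,-0.287,-0.15,0,0,-0.047],[0.29,-0.16,0,0,0,-0.036],[0.306,-0.126,0,0,0,-0.036],[0.318,-0.091,0,0,0,-0.036],[0.326,-0.054,0,0,0,-0.036],[0.331,-0.017,0,0,0,-0.036],[0.33,0.02,0,0,0,-0.036]]
4 end [0.566 0.179 0.045] 84.0
[[0,0,0.302,0,0,0.0],[0,0,0.302,0,0,-0.0],[0,0,0.302,0,0,-0.0],[0,0,0.302,0,0,-0.0]]
```

Emit:
drive_tool --series '[[[-0.02, -0.05, -0.37, 0, 0, 0], [-0.02, -0.05, -0.37, 0, 0, 0], [-0.08, -0.29, -0.15, 0, 0, -0.046], [-0.04, -0.3, -0.15, 0, 0, -0.046], [0, -0.3, -0.15, 0, 0, -0.046], [0.05, -0.3, -0.15, 0, 0, -0.046], [0.09, -0.29, -0.15, 0, 0, -0.047], [0.29, -0.16, 0, 0, 0, -0.036], [0.31, -0.13, 0, 0, 0, -0.036], [0.32, -0.09, 0, 0, 0, -0.036], [0.33, -0.05, 0, 0, 0, -0.036], [0.33, -0.02, 0, 0, 0, -0.036], [0.33, 0.02, 0, 0, 0, -0.036], [0, 0, 0, 0, 0, 0]]]'

```text
clock: 14.38
tcp_pos: [0.5644, 0.1846, 0.1891]
orientation: [-0.0, 0.742, 0.67, 0.0]
wrist_force: [0.1, -0.1, -0.2]
finger_gap: 0.0386
grip_force: 40.6
```

Emit:
drive_tool --series '[[[0, 0, 0.3, 0, 0, 0], [0, 0, 0.3, 0, 0, 0], [0, 0, 0.3, 0, 0, 0], [0, 0, 0.3, 0, 0, 0], [0, 0, 0, 0, 0, 0]]]'

```text
clock: 15.0
tcp_pos: [0.5612, 0.1808, 0.0427]
orientation: [-0.002, 0.744, 0.668, -0.003]
wrist_force: [-0.2, -0.4, -0.4]
finger_gap: 0.0385
grip_force: 40.6
```

Release, rise, and look for the loop tool.

Emit:
drive_tool --series '[[[0, 0, 0, 0, 0, 0], [0, 0, 0, 0, 0, 0], [0, 0, 0, 0, 0, 0], [0, 0, -0.3, 0, 0, 0], [0, 0, -0.35, 0, 0, 0], [0, 0, -0.35, 0, 0, 0], [0, 0, -0.35, 0, 0, 0], [0, 0, 0, 0, 0, 0]]]' --jaw 0.4

```text
clock: 16.0
tcp_pos: [0.5667, 0.1827, 0.2125]
orientation: [0.002, 0.744, 0.669, 0.004]
wrist_force: [0.8, 0.1, -0.5]
finger_gap: 0.0596
grip_force: 0.0
```

```bash
python3 e.py
python3 - <<'E'
from h import *
im=cv2.imread("pics/top2.png"); H,S,V=[x.astype(int) for x in cv2.split(cv2.cvtColor(im,cv2.COLOR_BGR2HSV))]
m=((H<=15)&(V<125)&(S>120))&box(im.shape,415,450,225,290); print("loop handle",*blob(m,.010))
cv2.imwrite("pics/t3c.png",cv2.resize(im[150:300,250:450],(800,600),interpolation=cv2.INTER_CUBIC))
plan([(.50,.05,.2,60),(.436,-.25,.12,-15),(.436,-.25,.014,-15,.03)])
E
```

```text
t 16.0 tcp [0.5667 0.1827 0.2125] yaw 83.93 F [ 0.7999  0.1346 -0.4725] gap 0.0596023858216642 grip 0.0 j [ 0.1772  0.355   0.0323  1.2391 -0.0001  1.854 ]
top rib 0.78 [396.6 250.1] [ 0.4714 -0.1408] 156.916 281
top rib 0.44 [305.7 218.1] [0.5652 0.1452] -164.40437 27
top rib 0.44 [219.8 185.1] [0.6755 0.427 ] -164.36537 346
top loop_tool 0.75 [474.1 246.3] [ 0.4854 -0.385 ] -127.39385 166
top loop_tool 0.68 [432.8 255.8] [ 0.4421 -0.2522] 163.70212 171
scene rib 0.57 [339.3 213.3] [0.5517 0.1773] 78.78381 178
scene rib 0.51 [273.7 173.1] [ 0.4796 -0.1383] -17.518509 158
scene loop_tool 0.69 [308.  227.1] [0.6718 0.0897] -3.0679924 9229
loop handle [ 0.432  -0.2506] [ 0.4335 -0.2507] (13.64280891418457, 74.65657806396484) 75.46382904052734 164.7732 85
17 end [ 0.4361 -0.25    0.014 ] -15.08
[[-0.288,-0.103,0.014,0,0,0.033],[-0.297,-0.073,0.014,0,0,0.033],[-0.303,-0.042,0.014,0,0,0.033],[-0.306,-0.01,0.014,0,0,0.034],[-0.27,0.088,0.074,0,0,0.046],[-0.255,0.126,0.074,0,0,0.046],[-0.234,0.161,0.074,0,0,0.046],[-0.208,0.193,0.074,0,0,0.046],[-0.178,0.221,0.074,0,0,0.047],[-0.144,0.245,0.074,0,0,0.046],[-0.107,0.263,0.074,0,0,0.047],[-0.068,0.276,0.074,0,0,0.046],[-0.027,0.282,0.074,0,0,0.047],[0,0,0.221,0,0,-0.0],[0,0,0.221,0,0,-0.0],[0,0,0.221,0,0,-0.0],[0,0,0.221,0,0,-0.0]]
```

View pics/t3c.png

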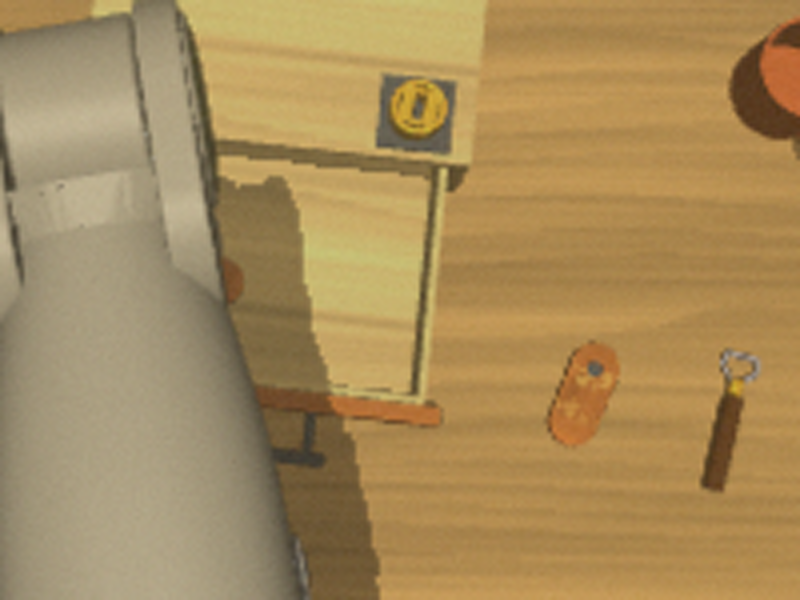

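The rib lies in the drawer, with its end showing at crop (232,282) beside the arm. The brown loop tool is at crop (722,440), unmoved.

Emit:
drive_tool --series '[[[-0.29, -0.1, 0.01, 0, 0, 0.033], [-0.3, -0.07, 0.01, 0, 0, 0.033], [-0.3, -0.04, 0.01, 0, 0, 0.033], [-0.31, -0.01, 0.01, 0, 0, 0.034], [-0.27, 0.09, 0.07, 0, 0, 0.046], [-0.25, 0.13, 0.07, 0, 0, 0.046], [-0.23, 0.16, 0.07, 0, 0, 0.046], [-0.21, 0.19, 0.07, 0, 0, 0.046], [-0.18, 0.22, 0.07, 0, 0, 0.047], [-0.14, 0.25, 0.07, 0, 0, 0.046], [-0.11, 0.26, 0.07, 0, 0, 0.047], [-0.07, 0.28, 0.07, 0, 0, 0.046], [-0.03, 0.28, 0.07, 0, 0, 0.047], [0, 0, 0, 0, 0, 0], [0, 0, 0, 0, 0, 0]]]' --jaw 0

```text
clock: 18.38
tcp_pos: [0.4372, -0.2501, 0.127]
orientation: [-0.0, 0.991, -0.131, -0.0]
wrist_force: [-0.3, -0.6, 0.2]
finger_gap: 0.0426
grip_force: 0.0
```

Run:
```python
from h import *
st(); plan([(.4365,-.2507,.05,-15.2,.03),(.4365,-.2507,.015,-15.2,.02)])
```

```text
t 18.375 tcp [ 0.4372 -0.2501  0.127 ] yaw -15.03 F [-0.275  -0.6431  0.1567] gap 0.04262033143175206 grip 0.0 j [-0.6794  0.2443 -0.3403  0.9869  0.0003  2.7246]
5 end [ 0.4365 -0.2507  0.015 ] -15.21
[[-0.001,0.002,0.214,0,0,0.0],[-0.002,0.002,0.214,0,0,0.0],[-0.001,0.002,0.214,0,0,0.001],[0,0,0.146,0,0,-0.0],[0,0,0.145,0,0,-0.0]]
```

Emit:
drive_tool --series '[[[0, 0, 0.21, 0, 0, 0], [0, 0, 0.21, 0, 0, 0], [0, 0.01, 0.22, 0, 0, 0], [0, 0, 0.15, 0, 0, 0], [0, 0, 0.14, 0, 0, 0], [0, 0, 0, 0, 0, 0]]]'

```text
clock: 19.12
tcp_pos: [0.4365, -0.2499, 0.0147]
orientation: [-0.001, 0.992, -0.13, -0.001]
wrist_force: [0.5, -0.2, -0.6]
finger_gap: 0.0426
grip_force: 0.0
```

Emit:
drive_tool --series '[[[0, 0, 0, 0, 0, 0], [0, 0, 0, 0, 0, 0], [0, 0, 0, 0, 0, 0], [0, 0, 0, 0, 0, 0], [0, 0, 0, 0, 0, 0]]]' --jaw -1

```text
clock: 19.75
tcp_pos: [0.4379, -0.252, 0.0166]
orientation: [0.0, 0.991, -0.131, 0.001]
wrist_force: [0.2, 2.5, 5.6]
finger_gap: 0.0149
grip_force: 40.4
```

Run:
```python
from h import *
st(); plan([(.44,-.24,.10,-15),(.46,-.05,.19,40),(.548,.070,.19,84)])
plan([(.548,.070,.045,84)],start=(.548,.070,.19,84))
```

```text
t 19.75 tcp [ 0.4379 -0.252   0.0166] yaw -15.07 F [0.1869 2.5392 5.555 ] gap 0.014869347164962032 grip 40.39629578590393 j [-0.6816  0.3666 -0.4832  0.7188  0.0007  2.723 ]
14 end [0.548 0.07  0.19 ] 83.93
[[-0.005,-0.051,-0.347,0,0,-0.0],[-0.004,-0.05,-0.348,0,0,-0.0],[-0.036,-0.225,-0.107,0,0,-0.044],[-0.005,-0.227,-0.107,0,0,-0.044],[0.027,-0.226,-0.107,0,0,-0.044],[0.058,-0.22,-0.107,0,0,-0.043],[0.087,-0.21,-0.107,0,0,-0.044],[0.115,-0.196,-0.107,0,0,-0.043],[0.14,-0.18,-0.108,0,0,-0.044],[0.241,-0.059,0,0,0,-0.049],[0.247,-0.021,0,0,0,-0.049],[0.247,0.017,0,0,0,-0.049],[0.242,0.055,0,0,0,-0.049],[0.231,0.091,0,0,0,-0.048]]
4 end [0.548 0.07  0.045] 84.0
[[0,0,0.302,0,0,0.0],[0,0,0.302,0,0,-0.0],[0,0,0.302,0,0,-0.0],[0,0,0.302,0,0,-0.0]]
```

Emit:
drive_tool --series '[[[0, -0.05, -0.35, 0, 0, 0], [0, -0.05, -0.35, 0, 0, 0], [-0.04, -0.22, -0.11, 0, 0, -0.044], [0, -0.23, -0.11, 0, 0, -0.044], [0.03, -0.23, -0.11, 0, 0, -0.044], [0.06, -0.22, -0.11, 0, 0, -0.043], [0.09, -0.21, -0.11, 0, 0, -0.044], [0.11, -0.2, -0.11, 0, 0, -0.043], [0.14, -0.18, -0.11, 0, 0, -0.044], [0.2, -0.06, 0, 0, 0, -0.049], [0.21, -0.02, 0, 0, 0, -0.049], [0.21, 0.02, 0, 0, 0, -0.049], [0.21, 0.06, 0, 0, 0, -0.049], [0.2, 0.1, 0, 0, 0, -0.048], [0, 0, 0, 0, 0, 0]]]'

```text
clock: 21.62
tcp_pos: [0.5395, 0.0534, 0.1917]
orientation: [0.0, 0.743, 0.669, 0.0]
wrist_force: [-0.9, 0.2, -0.6]
finger_gap: 0.0149
grip_force: 39.6
```

Run:
```python
from h import *
st(); plan([(.552,.048,.045,84)])
```

```text
t 21.625 tcp [0.5395 0.0534 0.1917] yaw 84.0 F [-0.9109  0.2481 -0.6305] gap 0.014910742535928688 grip 39.60009813308716 j [-0.0494  0.2698 -0.1385  1.1623 -0.0001  1.6261]
4 end [0.552  0.048  0.0451] 84.0
[[-0.008,0.027,0.306,0,0,0.0],[-0.009,0.027,0.305,0,0,0.0],[-0.008,0.027,0.306,0,0,0.0],[-0.009,0.027,0.305,0,0,0.0]]
```

Emit:
drive_tool --series '[[[-0.01, 0.03, 0.3, 0, 0, 0], [-0.01, 0.03, 0.3, 0, 0, 0], [-0.01, 0.03, 0.3, 0, 0, 0], [-0.01, 0.02, 0.3, 0, 0, 0], [0, 0, 0, 0, 0, 0]]]'

```text
clock: 22.25
tcp_pos: [0.5482, 0.0457, 0.0454]
orientation: [-0.002, 0.744, 0.668, -0.002]
wrist_force: [0.4, 0.4, -0.8]
finger_gap: 0.0147
grip_force: 39.6
```

Emit:
drive_tool --series '[[[0, 0, 0, 0, 0, 0], [0, 0, 0, 0, 0, 0], [0, 0, 0, 0, 0, 0], [0, 0, -0.3, 0, 0, 0], [0, 0, -0.35, 0, 0, 0], [0, 0, -0.35, 0, 0, 0], [0, 0, -0.35, 0, 0, 0], [-0.2, -0.35, 0, 0, 0, 0], [-0.4, -0.35, 0, 0, 0, 0], [-0.4, -0.3, 0, 0, 0, 0], [-0.4, 0, 0, 0, 0, 0], [0, 0, 0, 0, 0, 0]]]' --jaw 0

```text
clock: 23.75
tcp_pos: [0.4151, -0.1097, 0.2109]
orientation: [0.001, 0.745, 0.667, 0.0]
wrist_force: [-0.7, -0.5, 0.3]
finger_gap: 0.0423
grip_force: 0.0
```

```bash
python3 e.py
python3 - <<'E'
from h import *
im=cv2.imread("pics/top2.png")
cv2.imwrite("pics/t4c.png",cv2.resize(im[150:300,250:450],(800,600),interpolation=cv2.INTER_CUBIC))
E
```

```text
t 23.75 tcp [ 0.4151 -0.1097  0.2109] yaw 83.62 F [-0.6745 -0.5093  0.3442] gap 0.04233432212216717 grip 0.0 j [-0.4455  0.0433 -0.3626  1.1621 -0.0005  1.2367]
top rib 0.79 [395.7 249.3] [ 0.4711 -0.1366] 156.61606 294
top rib 0.65 [163.7 270.7] [0.388  0.6182] -82.80732 902
top rib 0.5 [296.9 219.9] [0.5642 0.1801] -95.16681 303
top loop_tool 0.69 [477.9 245.2] [ 0.4816 -0.3912] -126.56425 170
scene rib 0.52 [339.6 212.8] [0.5519 0.1755] 83.009254 147
scene rib 0.51 [275.2 174.7] [ 0.4799 -0.139 ] -17.195837 154
scene loop_tool 0.56 [222.3 160.6] [ 0.4829 -0.394 ] 49.719826 58
scene scraper 0.35 [333.5 188.9] [0.4664 0.1086] 85.775055 2636
```

View pics/t4c.png

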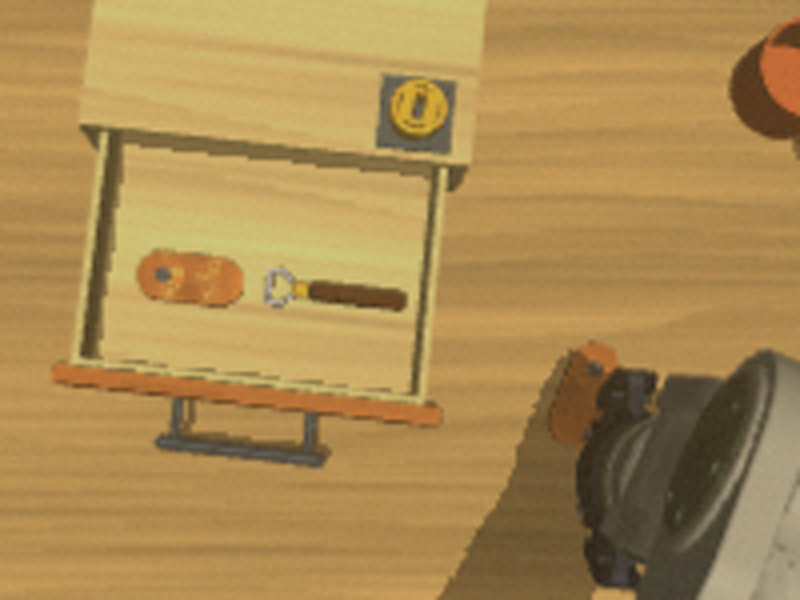

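Both tools lie in the drawer: the rib at crop (190,278) and the loop tool at (335,292). The handle bar is at crop (242,450), so I re-grip it and push the drawer home.

Run:
```python
from h import *
st(); plan([(.426,.134,.2,83.9),(.426,.134,.077,83.9,.03)])
```

```text
t 24.25 tcp [ 0.4154 -0.1065  0.2098] yaw 84.01 F [ 0.235   0.7533 -0.1581] gap 0.04258341813114336 grip 0.0 j [-0.4385  0.0453 -0.3633  1.1624 -0.      1.2369]
11 end [0.426 0.134 0.077] 83.83
[[0.334,-0.02,0.014,0,0,0.0],[0.334,-0.02,0.014,0,0,0.0],[0.334,-0.02,0.013,0,0,0.0],[0.333,-0.02,0.014,0,0,0.0],[0.334,-0.021,0.013,0,0,0.0],[0.333,-0.02,0.014,0,0,0.001],[0,0,0.205,0,0,-0.0],[0,0,0.205,0,0,-0.0],[0,0,0.205,0,0,-0.0],[0,0,0.205,0,0,-0.0],[0,0,0.205,0,0,-0.0]]
```

Emit:
drive_tool --series '[[[0.33, -0.02, 0.01, 0, 0, 0], [0.33, -0.02, 0.01, 0, 0, 0], [0.33, -0.02, 0.01, 0, 0, 0], [0.33, -0.02, 0.02, 0, 0, 0], [0.33, -0.02, 0.02, 0, 0, 0], [0.34, -0.02, 0.01, 0, 0, 0], [0, 0, 0.2, 0, 0, 0], [0, 0, 0.2, 0, 0, 0], [0, 0, 0.2, 0, 0, 0], [0, 0, 0, 0, 0, 0]]]' --jaw -0.4

```text
clock: 25.5
tcp_pos: [0.4245, 0.132, 0.1267]
orientation: [-0.001, 0.743, 0.669, -0.002]
wrist_force: [-0.1, -0.7, 0.5]
finger_gap: 0.0256
grip_force: 0.0
```

Run:
```python
from h import *
st(); plan([(.426,.134,.077,83.9,.025)])
```

```text
t 25.5 tcp [0.4245 0.132  0.1267] yaw 83.96 F [-0.0621 -0.7474  0.4521] gap 0.02560053595324346 grip 0.0 j [ 0.1206  0.1396 -0.4736  0.9616 -0.0001  1.7967]
2 end [0.426  0.134  0.0771] 83.96
[[0.009,0.005,0.207,0,0,0.0],[0.009,0.006,0.207,0,0,0.0]]
```

Emit:
drive_tool --series '[[[0.01, 0.01, 0.2, 0, 0, 0], [0.01, 0, 0.2, 0, 0, 0], [0, 0, 0, 0, 0, 0]]]'

```text
clock: 25.88
tcp_pos: [0.4268, 0.1341, 0.0799]
orientation: [-0.001, 0.744, 0.669, -0.001]
wrist_force: [-0.1, 0.2, -0.5]
finger_gap: 0.0256
grip_force: 0.0
```

Emit:
drive_tool --series '[[[0, 0, 0, 0, 0, 0], [0, 0, 0, 0, 0, 0], [0, 0, 0, 0, 0, 0], [0, 0, 0, 0, 0, 0], [0, 0.1, 0, 0, 0, 0], [0, 0.15, 0, 0, 0, 0], [0, 0.15, 0, 0, 0, 0], [0, 0.15, 0, 0, 0, 0], [0, 0.15, 0, 0, 0, 0], [0, 0.15, 0, 0, 0, 0], [0, 0.15, 0, 0, 0, 0], [0, 0.15, 0, 0, 0, 0], [0, 0.15, 0, 0, 0, 0], [0, 0.05, 0, 0, 0, 0], [0, 0, 0, 0, 0, 0]]]' --jaw -1

```text
clock: 27.75
tcp_pos: [0.5906, 0.117, 0.0814]
orientation: [0.001, 0.744, 0.669, 0.001]
wrist_force: [0.8, 0.8, 4.0]
finger_gap: 0.0093
grip_force: 39.9
```

Emit:
drive_tool --series '[[[0, 0.04, 0, 0, 0, 0], [0, 0.04, 0, 0, 0, 0], [0, 0.03, 0, 0, 0, 0], [0, 0.02, 0, 0, 0, 0], [0, 0, 0, 0, 0, 0]]]'

```text
clock: 28.38
tcp_pos: [0.6051, 0.1155, 0.0814]
orientation: [0.001, 0.744, 0.669, 0.001]
wrist_force: [0.5, 0.9, 4.5]
finger_gap: 0.0092
grip_force: 39.9
```

Emit:
drive_tool --series '[[[0, 0.03, 0, 0, 0, 0], [0, 0.03, 0, 0, 0, 0], [0, 0.02, 0, 0, 0, 0], [0, 0.02, 0, 0, 0, 0], [0, 0, 0, 0, 0, 0]]]'

```text
clock: 29.0
tcp_pos: [0.6068, 0.1153, 0.0812]
orientation: [-0.006, 0.743, 0.669, -0.006]
wrist_force: [-26.7, 3.3, 27.0]
finger_gap: 0.0095
grip_force: 42.4
```

Emit:
drive_tool --series '[[[0, -0.05, 0, 0, 0, 0], [0, 0, 0, 0, 0, 0]]]'

```text
clock: 29.25
tcp_pos: [0.6066, 0.1153, 0.0814]
orientation: [-0.002, 0.743, 0.669, -0.002]
wrist_force: [-10.1, 1.9, 15.1]
finger_gap: 0.0091
grip_force: 41.1
```

Emit:
drive_tool --series '[[[0, 0, 0, 0, 0, 0], [0, 0, 0, 0, 0, 0], [0, -0.03, -0.2, 0, 0, 0], [0, 0, -0.3, 0, 0, 0], [0, 0, -0.3, 0, 0, 0], [0, 0, -0.3, 0, 0, 0], [0.4, 0, -0.2, 0, 0, 0], [0.4, -0.2, 0, 0, 0, 0], [0.4, -0.2, 0, 0, 0, 0], [0, 0, 0, 0, 0, 0]]]' --jaw -0.4

```text
clock: 30.5
tcp_pos: [0.5728, 0.2666, 0.236]
orientation: [-0.0, 0.742, 0.671, -0.0]
wrist_force: [-0.0, 0.5, -0.2]
finger_gap: 0.0257
grip_force: 0.0
```

```bash
cat > f.py <<'E'
from h import *
st()
T=[];
for c in("top","scene"):
    im=viewer.read_camera(c)[:,:,::-1]; cv2.imwrite(f"pics/{c}5.png",im)
top=cv2.imread("pics/top5.png"); sc=cv2.imread("pics/scene5.png")
cv2.imwrite("pics/t5c.png",np.hstack([cv2.resize(top[160:220,260:375],(460,240),interpolation=cv2.INTER_CUBIC),cv2.resize(sc[180:240,265:350],(340,240),interpolation=cv2.INTER_CUBIC)]))
h=lambda im:[x.astype(int) for x in cv2.split(cv2.cvtColor(im,cv2.COLOR_BGR2HSV))]
Ht,St,Vt=h(top);Hs,Ss,Vs=h(sc)
# slot darkness: brass top pixels not saturated
for z0,l in[(.15,"lock")]:
    a=np.linspace(0,2*np.pi,40); cyl=np.array([[.0215*np.cos(t),.0215*np.sin(t),z] for t in a for z in(.127,.15)])
    print(fit(cyl,[.68,.004,0],[("top",(340,366,166,188),(St>145)&(Ht>18))],True)[0][:2],fit(cyl,[.682,.004,0],[("scene",(270,302,184,214),Ss>135)],True)[0][:2])
print(top[170:184,346:364,2]); print(St[170:184,346:364])
E
python3 f.py
```

```text
t 30.5 tcp [0.5728 0.2666 0.236 ] yaw 84.22 F [-0.0016  0.476  -0.236 ] gap 0.025725939847683205 grip 0.0 j [0.3085 0.4284 0.1985 1.3411 0.0005 1.9802]
[0.679  0.0038] [0.6835 0.0053]
[[ 99 100 104 102 107 148 190 197 198 199 198 164 129 113 120 122 136 144]
 [105 103 102 113 165 201 203 200 160 159 153 201 190 134 104 101 106 118]
 [103 105 123 190 204 205 206 204 200 194 169 180 194 191 133 100  97 122]
 [103 104 141 198 160 205 204 199 141 168 172 205 204 205 188  92 102 122]
 [106 124 194 194 138 204 203 182 119 109 134 206 208 206 197 136 101 129]
 [105 125 202 174 172 206 200 157 103 100 146 207 206 202 192 186 103 126]
 [ 99 123 201 166 201 207 196 147 103 114 164 206 201 182 193 188 104 136]
 [102 124 201 185 207 206 191 104 103 119 190 207 201 180 197 194 109 157]
 [100 116 184 198 207 205 189 101 105 131 204 207 198 152 201 173 110 161]
 [104 111 160 204 204 204 191 150 132 166 206 203 201 177 195 124 114 179]
 [100 100 124 194 198 148 183 201 200 193 206 202 191 200 187 103 116 181]
 [102  99  99 134 196 192 164 139 151 149 193 206 200 173 107 103 118 183]
 [105 102  99  9
[... 485 characters left out ...]
186 188 177 124  61  93]
 [ 58 120 187 192 172 188 190 169  97 150 185 186 186 189 183 174  59  95]
 [ 59 149 184 184 192 186 191 158  50  92 182 182 190 185 190 184  56  92]
 [ 63 158 186 183 184 192 190 108  59 116 185 190 189 183 192 183  66 101]
 [ 64 156 190 192 187 188 179 109  58 154 190 190 184 190 185 162  65 106]
 [ 61 133 188 194 190 188 186 156 108 171 183 191 185 164 182 111  76 117]
 [ 51 112 175 193 188 181 187 183 176 189 187 188 187 190 180  59  77 118]
 [ 40  72 149 177 183 183 183 171 177 178 181 184 190 187 126  54  76 121]
 [ 53  63 116 162 175 185 180 183 184 185 178 185 177 137  56  52  85 129]
 [ 50  57  61 124 160 165 177 183 184 184 180 168 120  56  52  57  82 127]]
```

View pics/t5c.png

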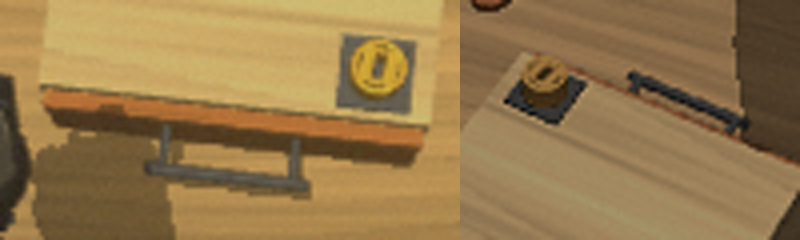

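The drawer is shut (top crop: face seam closed, handle at (225,175)), and the lock is at crop (378,68). Now I measure the slot angle and go to the key.

```bash
cat > g.py <<'E'
from h import *
top=cv2.imread("pics/top5.png").astype(float); R=top[:,:,2]
for thr in(170,190):
    v,u=np.mgrid[172:181,352:358]; w=np.clip(thr-R[172:181,352:358],0,None).ravel()
    P=p2w(np.c_[u.ravel(),v.ravel()],.15)[:,:2]; m=(w[:,None]*P).sum(0)/w.sum(); C=((P-m)*w[:,None]).T@(P-m)/w.sum(); e,V=np.linalg.eigh(C)
    print("slot",m,np.degrees(np.arctan2(V[1,1],V[0,1]))%180-180,np.sqrt(12*e))
plan([(.486,.384,.14,214)])
E
python3 g.py
```

```text
slot [0.6785 0.0036] -15.673788452546518 [0.0078 0.0176]
slot [0.6789 0.0033] -16.99046751051972 [0.0085 0.0199]
15 end [0.486  0.3841 0.14  ] 213.96
[[0.061,-0.056,0.053,0,0,-0.048],[0.069,-0.046,0.053,0,0,-0.048],[0.075,-0.035,0.053,0,0,-0.048],[0.08,-0.023,0.053,0,0,-0.048],[0.082,-0.011,0.053,0,0,-0.048],[0.083,0.001,0.053,0,0,-0.048],[0.082,0.014,0.053,0,0,-0.048],[0.079,0.026,0.053,0,0,-0.048],[0.074,0.038,0.054,0,0,-0.048],[0.067,0.048,0.053,0,0,-0.048],[0.059,0.058,0.054,0,0,-0.048],[0.05,0.066,0.053,0,0,-0.049],[0.039,0.073,0.054,0,0,-0.048],[0.028,0.078,0.053,0,0,-0.049],[0.016,0.081,0.054,0,0,-0.048]]
```

Emit:
drive_tool --series '[[[0.06, -0.06, 0.05, 0, 0, -0.048], [0.07, -0.05, 0.05, 0, 0, -0.048], [0.08, -0.04, 0.05, 0, 0, -0.048], [0.08, -0.02, 0.05, 0, 0, -0.048], [0.08, -0.01, 0.05, 0, 0, -0.048], [0.08, 0, 0.05, 0, 0, -0.048], [0.08, 0.01, 0.05, 0, 0, -0.048], [0.08, 0.03, 0.05, 0, 0, -0.048], [0.07, 0.04, 0.05, 0, 0, -0.048], [0.07, 0.05, 0.05, 0, 0, -0.048], [0.06, 0.06, 0.05, 0, 0, -0.048], [0.05, 0.07, 0.05, 0, 0, -0.048], [0.04, 0.07, 0.05, 0, 0, -0.048], [0.03, 0.08, 0.05, 0, 0, -0.048], [0.02, 0.08, 0.05, 0, 0, -0.048], [0, 0, 0, 0, 0, 0]]]' --jaw 0

```text
clock: 32.6
tcp_pos: [0.4852, 0.3833, 0.1455]
orientation: [-0.001, -0.287, 0.958, -0.0]
wrist_force: [1.0, -0.9, -1.0]
finger_gap: 0.0429
grip_force: 0.0
```

Run:
```python
from h import *
st(); plan([(.486,.384,.10,214),(.486,.384,.05,214,.02)])
```

```text
t 32.6 tcp [0.4852 0.3833 0.1455] yaw -146.65 F [ 0.9699 -0.9281 -1.0173] gap 0.042873346414863116 grip 0.0 j [ 0.5391  0.4393 -0.0087  1.1241 -0.0004 -0.043 ]
5 end [0.486 0.384 0.05 ] -145.93
[[-0.005,0.001,0.19,0,0,-0.002],[-0.004,0,0.189,0,0,-0.002],[0,0,0.139,0,0,0.0],[0,0,0.139,0,0,0.0],[0,0,0.139,0,0,0.0]]
```

Emit:
drive_tool --series '[[[0, 0, 0.19, 0, 0, -0.002], [-0.01, 0, 0.19, 0, 0, -0.002], [0, 0, 0.14, 0, 0, 0], [0, 0, 0.14, 0, 0, 0], [0, 0, 0.13, 0, 0, 0], [0, 0, 0, 0, 0, 0]]]'

```text
clock: 33.35
tcp_pos: [0.4849, 0.3845, 0.0499]
orientation: [-0.001, -0.294, 0.956, -0.0]
wrist_force: [-0.4, 0.3, -0.0]
finger_gap: 0.0427
grip_force: 0.0
```

Emit:
drive_tool --series '[[[0, 0, 0, 0, 0, 0], [0, 0, 0, 0, 0, 0], [0, 0, 0, 0, 0, 0], [0, 0, 0, 0, 0, 0], [0, 0, 0, 0, 0, 0]]]' --jaw -1 --grip_force 20

```text
clock: 33.98
tcp_pos: [0.4863, 0.3856, 0.0523]
orientation: [0.001, -0.294, 0.956, 0.0]
wrist_force: [-0.4, -0.0, 4.7]
finger_gap: 0.0094
grip_force: 24.9
```

Run:
```python
from h import *
st(); print(env.get_state()["ft_torque"])
```

```text
t 33.975 tcp [0.4863 0.3856 0.0523] yaw -145.76 F [-0.4129 -0.0088  4.672 ] gap 0.009358607859135447 grip 24.895801842212677 j [ 0.5411  0.5134 -0.1346  0.9211  0.     -0.0566]
[-0.0009  0.066   0.017 ]
```

Emit:
drive_tool --series '[[[0, 0, 0, 0, 0, 0], [0, 0, 0, 0, 0, 0], [0, 0, -0.1, 0, 0, 0], [0, 0, -0.15, 0, 0, 0], [0, 0, -0.3, 0, 0, 0], [0, 0, -0.3, 0, 0, 0], [0, 0, -0.35, 0, 0, 0], [0, 0, -0.35, 0, 0, 0], [0, 0, 0, 0, 0, 0]]]' --grip_force 90

```text
clock: 35.1
tcp_pos: [0.4872, 0.386, 0.242]
orientation: [0.003, -0.294, 0.956, 0.001]
wrist_force: [-0.9, 0.4, -0.7]
finger_gap: 0.008
grip_force: 88.1
```

Run:
```python
from h import *
st(); plan([(.60,.18,.24,190),(.681,.0035,.23,165)])
```

```text
t 35.1 tcp [0.4872 0.386  0.242 ] yaw -145.76 F [-0.9263  0.4461 -0.7274] gap 0.008008133796558443 grip 88.07681322097778 j [ 0.5411  0.4003  0.1707  1.3342 -0.0001 -0.0565]
11 end [0.681  0.0035 0.23  ] -195.08
[[0.032,-0.325,0.003,0,0,0.022],[0.009,-0.326,0.003,0,0,0.023],[-0.015,-0.326,0.003,0,0,0.022],[-0.037,-0.324,0.002,0,0,0.023],[-0.06,-0.321,0.003,0,0,0.022],[-0.083,-0.315,0.002,0,0,0.023],[-0.082,-0.313,0.017,0,0,0.028],[-0.109,-0.305,0.017,0,0,0.028],[-0.136,-0.294,0.017,0,0,0.028],[-0.161,-0.281,0.016,0,0,0.027],[-0.184,-0.266,0.017,0,0,0.028]]
```

Emit:
drive_tool --series '[[[0.03, -0.32, 0, 0, 0, 0.022], [0.01, -0.33, 0, 0, 0, 0.023], [-0.01, -0.33, 0, 0, 0, 0.022], [-0.04, -0.32, 0, 0, 0, 0.023], [-0.06, -0.32, 0, 0, 0, 0.022], [-0.08, -0.32, 0, 0, 0, 0.023], [-0.08, -0.31, 0.02, 0, 0, 0.028], [-0.11, -0.3, 0.02, 0, 0, 0.028], [-0.14, -0.29, 0.02, 0, 0, 0.028], [-0.16, -0.28, 0.02, 0, 0, 0.027], [-0.18, -0.27, 0.02, 0, 0, 0.028], [0, 0, 0, 0, 0, 0], [0, 0, 0, 0, 0, 0]]]'

```text
clock: 36.72
tcp_pos: [0.6779, 0.0034, 0.2244]
orientation: [-0.001, 0.131, 0.991, 0.0]
wrist_force: [0.1, -0.2, -0.1]
finger_gap: 0.0081
grip_force: 88.1
```

Run:
```python
from h import *
st(); plan([(.6815,.0035,.205,165,.02)])
im=viewer.read_camera("scene")[:,:,::-1]; cv2.imwrite("pics/scene6.png",im)
s=env.get_state()["tcp_pos"]; print(w2p([s,s-[0,0,.042],[.6815,.0035,.15]],"scene"))
cv2.imwrite("pics/s6c.png",cv2.resize(im[140:220,240:340],(800,600)[:2],interpolation=cv2.INTER_CUBIC))
```

```text
t 36.725 tcp [0.6779 0.0034 0.2244] yaw 164.94 F [ 0.1149 -0.2469 -0.1129] gap 0.008081222418391197 grip 88.10392141342163 j [-0.1134  0.5293  0.3298  1.3737  0.0003  0.1495]
1 end [0.6815 0.0035 0.205 ] 164.94
[[-0.029,0.009,0.162,0,0,-0.0]]
[[285.2323 182.91  ]
 [285.6609 190.7029]
 [285.4649 197.2557]]
```

View pics/s6c.png

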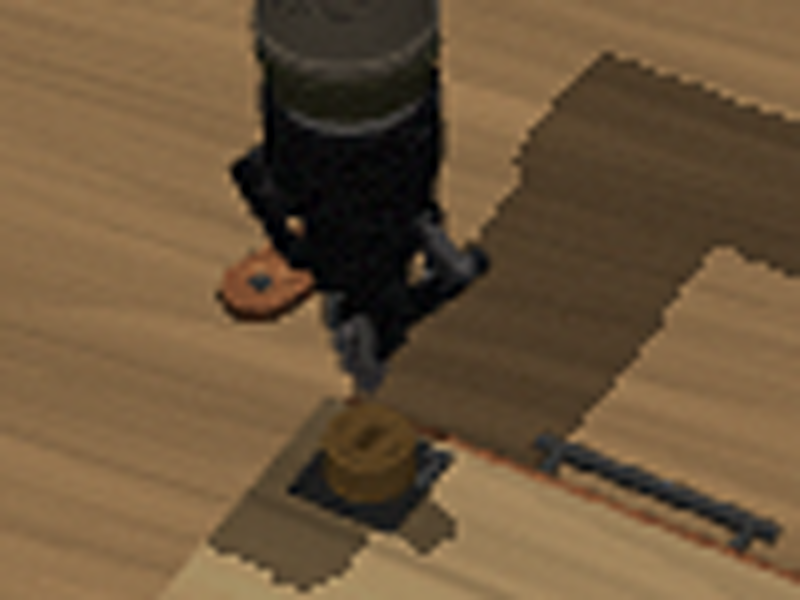

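The view shows the held key blade at crop (368,375), directly above the slot at (370,437). I start the insertion slowly.

Emit:
drive_tool --series '[[[-0.03, 0.01, 0.1, 0, 0, 0], [0, 0, 0.1, 0, 0, 0], [0, 0, 0, 0, 0, 0], [0, 0, 0.03, 0, 0, 0], [0, 0, 0.03, 0, 0, 0], [0, 0, 0.02, 0, 0, 0], [0, 0, 0, 0, 0, 0]]]'

```text
clock: 37.65
tcp_pos: [0.6824, 0.0033, 0.1917]
orientation: [-0.0, 0.131, 0.991, -0.0]
wrist_force: [-0.9, -0.5, -0.0]
finger_gap: 0.008
grip_force: 88.1
```

Emit:
drive_tool --series '[[[0, 0, 0.02, 0, 0, 0], [0, 0, 0.02, 0, 0, 0], [0, 0, 0.02, 0, 0, 0], [0, 0, 0, 0, 0, 0]]]'

```text
clock: 38.15
tcp_pos: [0.6823, 0.0034, 0.1843]
orientation: [-0.0, 0.131, 0.991, -0.0]
wrist_force: [0.6, -0.1, -1.1]
finger_gap: 0.0079
grip_force: 88.1
```

Emit:
drive_tool --series '[[[0, 0, 0.02, 0, 0, 0], [0, 0, 0.02, 0, 0, 0], [0, 0, 0.02, 0, 0, 0], [0, 0, 0, 0, 0, 0]]]'

```text
clock: 38.65
tcp_pos: [0.6823, 0.0034, 0.1771]
orientation: [-0.0, 0.131, 0.991, -0.0]
wrist_force: [-1.2, -0.0, -0.2]
finger_gap: 0.0081
grip_force: 88.1
```

Emit:
drive_tool --series '[[[0, 0, 0.02, 0, 0, 0], [0, 0, 0.02, 0, 0, 0], [0, 0, 0.02, 0, 0, 0], [0, 0, 0.01, 0, 0, 0], [0, 0, 0, 0, 0, 0]]]'

```text
clock: 39.28
tcp_pos: [0.6824, 0.0034, 0.1689]
orientation: [-0.0, 0.131, 0.991, -0.0]
wrist_force: [1.2, -0.1, -1.1]
finger_gap: 0.0082
grip_force: 88.1
```

Emit:
drive_tool --series '[[[0, 0, 0.01, 0, 0, 0], [0, 0, 0.01, 0, 0, 0], [0, 0, 0.01, 0, 0, 0], [0, 0, 0, 0, 0, 0]]]'

```text
clock: 39.78
tcp_pos: [0.6827, 0.0034, 0.1684]
orientation: [0.001, 0.131, 0.991, -0.0]
wrist_force: [-4.2, -0.6, 11.6]
finger_gap: 0.0081
grip_force: 90.0
```

Emit:
drive_tool --series '[[[0, 0, -0.01, 0, 0, 0], [0, 0, 0, 0, 0, 0.02], [0, 0, 0, 0, 0, 0.03], [0, 0, 0, 0, 0, 0.03], [0, 0, 0, 0, 0, 0.03], [0, 0, 0, 0, 0, 0.03], [0, 0, 0, 0, 0, 0]]]'

```text
clock: 40.65
tcp_pos: [0.6826, 0.0024, 0.1684]
orientation: [0.001, 0.345, 0.939, -0.001]
wrist_force: [-2.8, -2.7, 6.9]
finger_gap: 0.008
grip_force: 89.3
```

Run:
```python
from h import *
st(); print(env.get_state()["ft_torque"])
```

```text
t 40.65 tcp [0.6826 0.0024 0.1684] yaw 139.64 F [-2.8463 -2.7373  6.8858] gap 0.008031832005861717 grip 89.27029967308044 j [-0.1132  0.5504  0.2281  1.2467 -0.002   0.5913]
[-0.5552  0.6586  0.0195]
```

Low forces; the key turns. Continue toward yaw ~104.

Emit:
drive_tool --series '[[[0, 0, 0, 0, 0, 0.03], [0, 0, 0, 0, 0, 0.03], [0, 0, 0, 0, 0, 0.03], [0, 0, 0, 0, 0, 0.03], [0, 0, 0, 0, 0, 0.03], [0, 0, 0, 0, 0, 0.03], [0, 0, 0, 0, 0, 0]]]'

```text
clock: 41.52
tcp_pos: [0.682, 0.0013, 0.1684]
orientation: [0.001, 0.593, 0.805, -0.002]
wrist_force: [-5.5, -5.8, 7.6]
finger_gap: 0.0084
grip_force: 89.4
```

Run:
```python
from h import *
st(); print(env.get_state()["ft_torque"])
```

```text
t 41.525 tcp [0.682  0.0013 0.1684] yaw 107.19 F [-5.5045 -5.76    7.6497] gap 0.008421732782240158 grip 89.42048907279968 j [-0.114   0.5502  0.2277  1.2476 -0.0039  1.1567]
[-1.1381  1.0935 -0.0121]
```

Emit:
drive_tool --series '[[[0, 0, 0, 0, 0, 0.02], [0, 0, 0, 0, 0, 0.02], [0, 0, 0, 0, 0, 0.02], [0, 0, 0, 0, 0, 0]]]'

```text
clock: 42.02
tcp_pos: [0.6808, 0.0014, 0.1684]
orientation: [0.001, 0.666, 0.746, -0.002]
wrist_force: [-7.7, -7.0, 9.3]
finger_gap: 0.008
grip_force: 89.7
```

Run:
```python
from h import *
st(); print(env.get_state()["ft_torque"])
```

```text
t 42.025 tcp [0.6808 0.0014 0.1684] yaw 96.41 F [-7.7109 -6.9896  9.3133] gap 0.00799906661538157 grip 89.6905767917633 j [-0.114   0.5498  0.227   1.2496 -0.0042  1.3449]
[-1.2441  1.8405  0.0337]
```

Emit:
drive_tool --series '[[[0, 0, 0, 0, 0, 0.02], [0, 0, 0, 0, 0, 0.02], [0, 0, 0, 0, 0, 0]]]'

```text
clock: 42.4
tcp_pos: [0.6802, 0.0014, 0.1684]
orientation: [0.0, 0.712, 0.703, -0.003]
wrist_force: [-10.1, -7.1, 11.1]
finger_gap: 0.0082
grip_force: 90.0
```

Run:
```python
from h import *
st(); print(env.get_state()["ft_torque"])
im=viewer.read_camera("scene")[:,:,::-1]; cv2.imwrite("pics/scene7.png",im)
cv2.imwrite("pics/s7c.png",cv2.resize(im[165:215,255:315],(720,600),interpolation=cv2.INTER_CUBIC))
```

```text
t 42.4 tcp [0.6802 0.0014 0.1684] yaw 89.28 F [-10.0508  -7.1016  11.0866] gap 0.00817395230011459 grip 90.03257632255554 j [-0.1139  0.5496  0.2265  1.2505 -0.0045  1.4695]
[-1.2766  2.172   0.4935]
```

View pics/s7c.png

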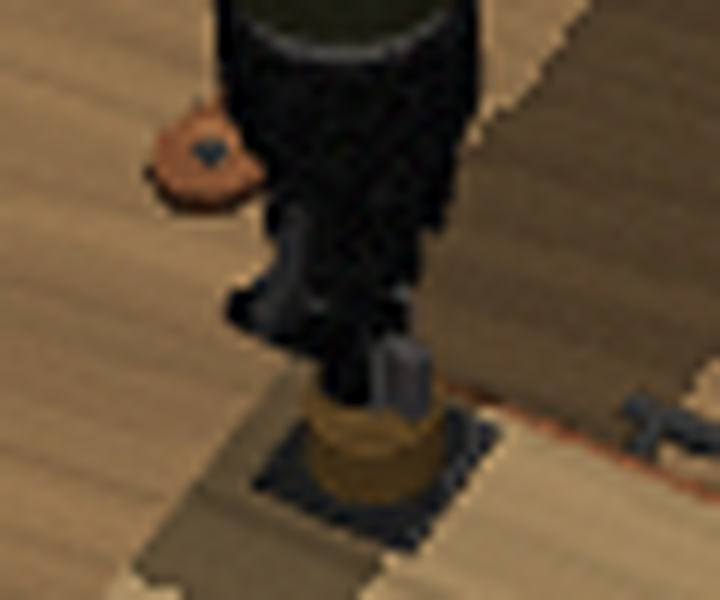

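Emit:
drive_tool --series '[[[0, 0, 0, 0, 0, 0.015], [0, 0, 0, 0, 0, 0.015], [0, 0, 0, 0, 0, 0]]]'

```text
clock: 42.82
tcp_pos: [0.6799, 0.0017, 0.1684]
orientation: [0.0, 0.743, 0.669, -0.003]
wrist_force: [-10.2, -5.9, 11.8]
finger_gap: 0.0082
grip_force: 91.2
```

Run:
```python
from h import *
st(); print(env.get_state()["ft_torque"])
```

```text
t 42.825 tcp [0.6799 0.0017 0.1684] yaw 83.95 F [-10.2122  -5.9002  11.821 ] gap 0.008213863954196154 grip 91.15758419036865 j [-0.1136  0.5495  0.2264  1.2509 -0.0043  1.5627]
[-1.1485  2.3408  0.9941]
```

Emit:
drive_tool --series '[[[0, 0, 0, 0, 0, -0.03], [0, 0, -0.01, 0, 0, -0.01], [0, 0, 0, 0, 0, 0]]]'

```text
clock: 43.2
tcp_pos: [0.6802, 0.0014, 0.1685]
orientation: [-0.0, 0.7, 0.714, -0.003]
wrist_force: [-8.3, -6.2, 6.0]
finger_gap: 0.0082
grip_force: 89.0
```

Emit:
drive_tool --series '[[[0, 0, 0, 0, 0, 0], [0, 0, 0, 0, 0, 0], [0, 0, 0, 0, 0, 0], [0, 0, -0.1, 0, 0, 0], [0, 0, -0.2, 0, 0, 0], [0, 0, -0.35, 0, 0, 0], [0, 0, -0.35, 0, 0, 0], [0.3, -0.3, 0, 0, 0, 0], [0.4, -0.3, 0, 0, 0, 0], [0.4, -0.3, 0, 0, 0, 0], [0.4, -0.3, 0, 0, 0, 0], [0.4, -0.3, 0, 0, 0, 0], [0, 0, 0, 0, 0, 0]]]' --jaw -0.3

```text
clock: 44.82
tcp_pos: [0.4956, 0.2309, 0.2896]
orientation: [0.0, 0.698, 0.716, 0.001]
wrist_force: [0.9, -0.7, -0.1]
finger_gap: 0.0298
grip_force: 0.0
```

Run:
```python
from h import *
st()
t=viewer.read_camera("top")[:,:,::-1];s=viewer.read_camera("scene")[:,:,::-1]; cv2.imwrite("pics/top8.png",t); cv2.imwrite("pics/scene8.png",s)
S=cv2.cvtColor(t.copy(),cv2.COLOR_BGR2HSV)[:,:,1]
P=boxpts(-.018,.018,-.005,.005,.15,.18)
m=(S<90)&box(t.shape,346,364,166,186)
cyl=p2w([[354.5,176]],.165)[0]
for z in (-75,-60): 
    q,f=fit(P,[.680,.004,np.radians(z)],[("top",(348,363,167,184),m)]); print(q[:2],np.degrees(q[2]),f)
cv2.imwrite("pics/e8.png",np.hstack([cv2.resize(t[155:215,320:375],(400,436),interpolation=cv2.INTER_CUBIC),cv2.resize(s[170:230,258:313],(400,436),interpolation=cv2.INTER_CUBIC)]))
```

```text
t 44.825 tcp [0.4956 0.2309 0.2896] yaw 91.47 F [ 0.8664 -0.6626 -0.1132] gap 0.02984377977253059 grip 0.0 j [0.2889 0.248  0.0729 1.3942 0.0006 1.8341]
[0.6807 0.0012] -76.69504628655548 18.992416092647893
[0.6804 0.0014] -75.52561610626528 18.966380444053783
```

View pics/e8.png

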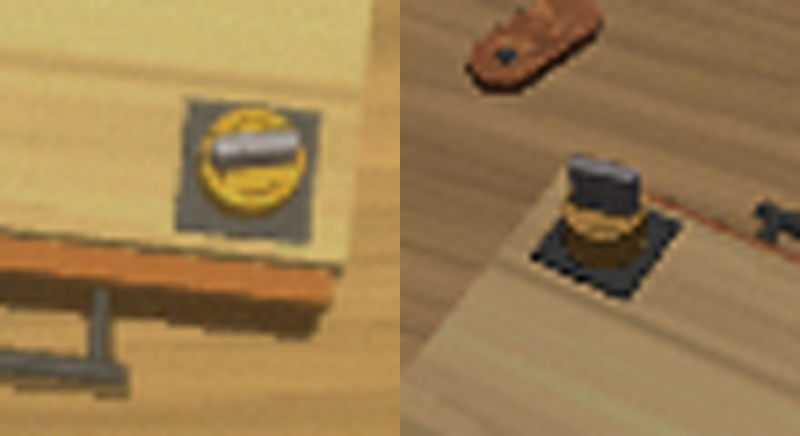

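The key stands with its bow seated on the lock (top crop (258,147), scene crop (603,185)), turned about 65°. The torque rise matched the stop and the drawer is shut, so I hand in.

```bash
python3 -c "
from workcell import order
print(order.hand_in())"
```

```text
the job is handed in; nothing more can be done
None
```

I handed the job in: the rib and the loop tool, the only tools present, are in the drawer, which is pushed home, and the key is fully in the lock and turned clockwise to its stop. I read the stop from the torque rise and the key's angle, since the lock angle itself can't be read and the hand-in returned no verdict.

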